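Sort the seized pliers from the free ones

TASK

Some of the three pliers on the sloping rest may have a seized pivot: squeeze the handles of each pair together to find out. Lay those that close freely in the rectangular wooden stock tray, left shut, and those that are seized in the round repair pan, each flat on the floor of its tray, set down and not dropped; leave the other things on the bench where they are.

Things in the scene. Friction and masses are not known exactly. Their poses are not given: they have to be found in the camera images.
- rest: fixed wooden pliers rest, origin on the table. Its board, 360 mm wide in y, rises away from the robot along its +x at 35 degrees. Three pliers lie on it about 110 mm apart in y, jaws downhill. They lie on two 20 mm high ribs: between these, 0 to 75 mm to the handle side of the pivots, fingertips may dip 15 mm below the pliers. A rail above means: come in square to the slope.
- rail (a point): middle of the steel rail (12 mm thick, 410 mm long, along y of the rest) that runs 200 mm above the table over the pliers' handles, on a post at each end. It stops a gripper that comes straight down; one that comes tilted, square to the slope from the robot's side, passes under it, and the pliers come out the same way.
- pliers_a: one of three alike pliers, 128 mm long, 14 mm thick, 0.16 kg, black handles, steel jaws. Origin: on the pivot axis, at the underside; +z: pivot axis, square to the slope at the start. Handles to +x, 16 to 90 mm from the pivot, each 11 mm wide (z 0 to 14 mm); jaws to -x, ending 38 mm from the pivot. Frame fixed to the half with the handle on the +y side.
- pliers_b: second pair, like pliers_a. Squeeze and grip the handles about 55 mm from the pivot, where they measure 53 mm over the outsides when wide open and 31 mm when shut (then parallel). Wide open, they splay 0.20 rad either side of the x axis. Free or seized cannot be seen.
- pliers_c: third pair, like pliers_a. The line midway between the handles is the body's x axis turned about its +z by half the joint value.
- pliers_a_half (a joint): hinge of pliers_a: 0 = handles wide open, 0.40 rad = shut; starts at 0 to 0.10. A free hinge closes under about 1 N at the handles and stays where it is left; a seized one does not yield to a squeeze of 20 to 60 N and stays open (moves less than 0.05).
- pliers_b_half (a joint): hinge of pliers_b: 0 = handles wide open, 0.40 rad = shut; starts at 0 to 0.10. A free hinge closes under about 1 N at the handles and stays where it is left; a seized one does not yield to a squeeze of 20 to 60 N and stays open (moves less than 0.05).
- pliers_c_half (a joint): hinge of pliers_c: 0 = handles wide open, 0.40 rad = shut; starts at 0 to 0.10. A free hinge closes under about 1 N at the handles and stays where it is left; a seized one does not yield to a squeeze of 20 to 60 N and stays open (moves less than 0.05).
- stock_tray: the stock tray: fixed rectangular wooden tray, 190 (x) by 200 (y) mm outside, walls 6 mm thick and 28 mm high; origin under its centre, floor 6 mm above the origin
- repair_pan: the repair pan: fixed round aluminium pan, 200 mm across the rim and 26 mm high, wall 3 mm, flat floor 182 mm across and 6 mm above the origin, which lies under its centre
- file: bystander, loose, to be left alone: a 230 mm file with a wooden handle, lying on the table in front of the rest, origin near its middle; 26 mm high
- bench_block: bystander, loose, to be left alone: a steel block 65 x 65 x 22 mm
- cup: bystander, loose, to be left alone: a lidded cardboard cup, 115 mm high, 82 mm across
- mandrel_stand: bystander, loose, to be left alone: an upright tapered steel mandrel on a 70 mm wooden foot, 140 mm high
- mallet: bystander, loose, to be left alone: a hammer lying on the table, 220 mm long, origin at the middle of its underside
- tweezers: bystander, loose, to be left alone: steel tweezers lying on the table, 130 mm long
- ring_box: bystander, loose, to be left alone: a closed ring box 55 x 50 x 40 mm
There are look-alikes about, which are no part of the job. Leave any orange look-alike of the pliers_c alone. Leave any orange look-alike of the pliers_b alone.

How it is judged:
By the outcome, as a careful person would: the job done as asked, in the order asked, and still so for the second after the job is handed in, with the robot touching nothing.
It also fails if it takes over 61 s, if anything falls off the work surface, if the arm or the gripper's body presses on something with over 40 N, if the wrist force passes 120 N, or if a joint passes its speed limit or range.

ROBOT

A 7-joint arm with a two-finger parallel gripper is mounted at the origin on the work surface. World frame = base frame: x ahead of the robot, y to its left, z up, the work surface at z = 0. Lengths are in m, angles in degrees, forces in N, time in s.
With the tool pointing down it reaches from about 0.425 to 0.95 m from the base axis. Payload 4.7 kg.
Tool frame: the origin (TCP) lies midway between the tips of the shut fingers; the grasp point (between the pads) lies 19 mm behind it; z points along the fingers, x is the direction in which the jaws open and shut, and the axes are right-handed (so a half turn about z gives the same grasp; the last joint's range is limited). The gripper opens to 85 mm and grips with 20 to 120 N. Pads are 22 mm wide; open, the fingers measure 114 mm over their backs; the gripper's body (76 mm by 85 mm) begins 54 mm behind the grasp point. The pads swing forward as they close: fully open they stand 13 mm farther back than shut.
Start: joints at [74.376, 26.849, -2.785, 87.806, 1.381, 65.374, -4.715], TCP at [0.163, -0.655, 0.207] pointing down, gripper open.
Joint ranges: [-148.3, 148.3], [-19.14, 114.17], [-79.39, 73.82], [5.75, 140.21], [-59.74, 239.74], [12.07, 113.84], [-152.46, 152.46]. Speed limits (degrees/s): [147.25, 147.25, 180, 180, 180, 180, 180].

INTERFACE

Orientations are given as a 3x3 rotation matrix whose columns are the frame's x, y, z axes.
In Python, from bench import r, eyes gives the robot as it stands. The module is installed in compiled form; this text tells all that it offers.
- The arm moves only by the shell command python3 -m jog 'ROWS' [FORCE]. ROWS is text: rows parted by semicolons, each of 5 numbers parted by spaces: the shift along the world's x, y, z in m, then the turn about the world's z in units of 10 degrees (1.0 is 10 degrees), then the finger opening in m, from 0 to 0.0854. In form: x y z turn jaw; .... A call has exactly 5 rows; each row shifts and turns the pose as measured when the row begins; what a row does not reach is not made up. A row lasts 1/8 s, in which the tool goes at most 62.5 mm and 10.7 degrees, less where a joint would pass 70% of its speed; a pose out of reach is approached as far as the arm can. A call is refused whole if a number of a shift passes 0.0625 or a number of a turn 1, either way. A call with a gripper value outside its range is refused whole. The fingers move at their own pace and stop on an object; FORCE is the grip in N (left out, the last holds). Time passes only in rows, so rows that do not move let the fingers close, or fill a call up. It gives the time, the measured TCP pose, the force and the opening at its end, in the units of the state.
- r.get_state(): the state, without advancing time (a new reading comes with each control period).
- eyes.grab_frame(name): name is "side" or "top"; returns the picture (400x640x3 uint8, red, green, blue); there is no depth.
- eyes.get_calibration(name): a dict with "K" (3x3 intrinsics, pixels), "world_to_cam" (4x4, takes a point from world to camera coordinates). Camera axes: x right, y down, z forward; pixel columns grow to the right and rows downward; lengths in m; the calibration is good to about 2 mm. A picture is of the moment at which its call begins. get_calibration takes no time and is no camera call.
- r.finish_job(): hands the job in, once; it reports no verdict.
The state is a dict: "clock": time; "q": joint angles; "qvel": joint speeds; "effort": joint torques, N m; "eef_pos": TCP position; "ee_rot": TCP orientation; "force": force on the tool from outside, world axes, zero at the start; "moment": the same for the moment, N m; "opening": opening from 0.0 (shut) to 1.0 (fully open).
Only numpy, scipy, OpenCV 4.12 (cv2) and the standard library are available. Lean on these libraries where they do the work, as an engineer would, in place of code of your own. Each camera call takes 0.05 s, during which the arm holds its last target. There are 200 camera calls.

## Working session

There is one attempt and no reset: what is moved stays moved. The work goes in short steps, Python scripts to look and compute and a shell command to move; the robot and the scene stay as the last step left them, time stands still between calls to the robot, and variables do not carry over. Pictures are saved under pics/ and viewed, about 8 in all and at most 12, crops included, and the job is handed in when it is done.

```bash
mkdir -p pics
cat > h.py <<'E'
import numpy as np, cv2
from bench import r, eyes
def save(n,f): 
    im=eyes.grab_frame(n); cv2.imwrite(f,im[:,:,::-1]); return im
def ray(n,u,v):
    c=eyes.get_calibration(n);K=np.array(c["K"]);T=np.array(c["world_to_cam"])
    d=T[:3,:3].T@np.linalg.solve(K,[u,v,1.]);o=-T[:3,:3].T@T[:3,3];return o,d/np.linalg.norm(d)
def plane(n,u,v,z):
    o,d=ray(n,u,v);return o+d*(z-o[2])/d[2]
def tri(u1,v1,u2,v2,a="top",b="side"):
    o1,d1=ray(a,u1,v1);o2,d2=ray(b,u2,v2)
    s=np.linalg.lstsq(np.c_[d1,-d2],o2-o1,rcond=None)[0];p=o1+s[0]*d1;q=o2+s[1]*d2
    return (p+q)/2,np.linalg.norm(p-q)
def proj(n,p):
    c=eyes.get_calibration(n);x=np.array(c["K"])@(np.array(c["world_to_cam"])@np.r_[p,1])[:3];return x[:2]/x[2]
E
python3 - <<'E'
from h import *
np.set_printoptions(precision=4,suppress=True)
for n in("top","side"):
    save(n,f"pics/{n}0.png");c=eyes.get_calibration(n);print(np.array(c["K"]).tolist());print(np.array(c["world_to_cam"]))
s=r.get_state();print(s)
E
```

```text
[[385.2683384287192, 0.0, 327.5172483410384], [0.0, 385.2683384287192, 190.94326105661875], [0.0, 0.0, 1.0]]
[[ 0.001  -0.9997 -0.0236  0.0125]
 [-0.9888  0.0026 -0.1492  0.4882]
 [ 0.1492  0.0235 -0.9885  1.1371]
 [ 0.      0.      0.      1.    ]]
[[398.87712047304166, 0.0, 327.12467820531225], [0.0, 398.87712047304166, 195.41672402897933], [0.0, 0.0, 1.0]]
[[-0.975  -0.222  -0.0061  0.4602]
 [-0.1327  0.6046 -0.7854  0.1701]
 [ 0.178  -0.765  -0.619   1.0552]
 [ 0.      0.      0.      1.    ]]
{'clock': 0.1, 'q': array([74.3761, 26.893 , -2.7861, 87.8663,  1.3801, 65.3744, -4.7159]), 'qvel': array([-0.0634, -0.1201, -0.1399, -0.1035,  0.0884, -0.0803,  0.0531]), 'effort': array([ -0.0001, -51.152 ,  -0.0474, -23.8391,   0.0108,   0.0044,
         0.    ]), 'eef_pos': array([ 0.1628, -0.6545,  0.206 ]), 'ee_rot': array([[ 0.2414, -0.9704, -0.0005],
       [-0.9704, -0.2414,  0.0017],
       [-0.0017,  0.    , -1.    ]]), 'force': array([-0.111 ,  0.9315, -0.1926]), 'moment': array([ 0.0326, -0.0003, -0.0551]), 'opening': 0.9995365630771598}
```

View pics/top0.png

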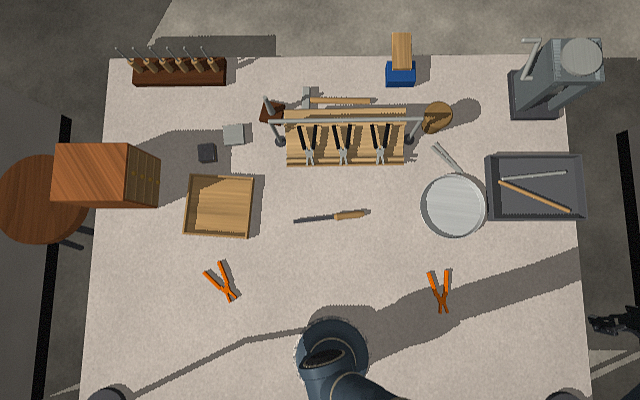

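View pics/side0.png

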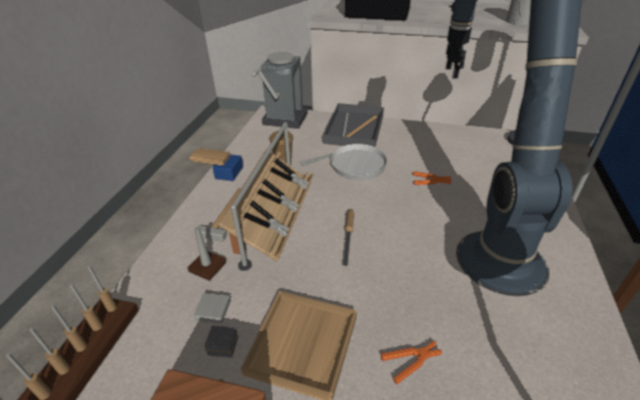

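Run:
```python
from h import *
a=cv2.imread("pics/top0.png")[80:180,255:455];b=cv2.imread("pics/side0.png")[120:275,205:325]
A=cv2.resize(a,(800,400),interpolation=cv2.INTER_CUBIC)
cv2.imwrite("pics/crop_top.png",A);cv2.imwrite("pics/crop_side.png",cv2.resize(b,None,fx=3.8,fy=3.8,interpolation=cv2.INTER_CUBIC))
```

```text
(no output)
```

View pics/crop_top.png

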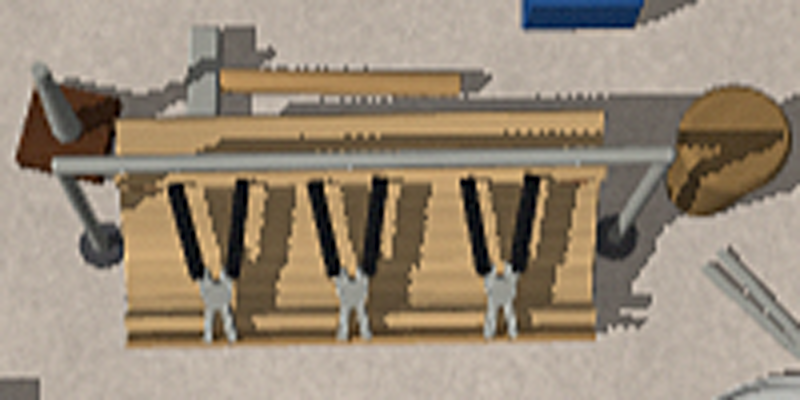

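View pics/crop_side.png

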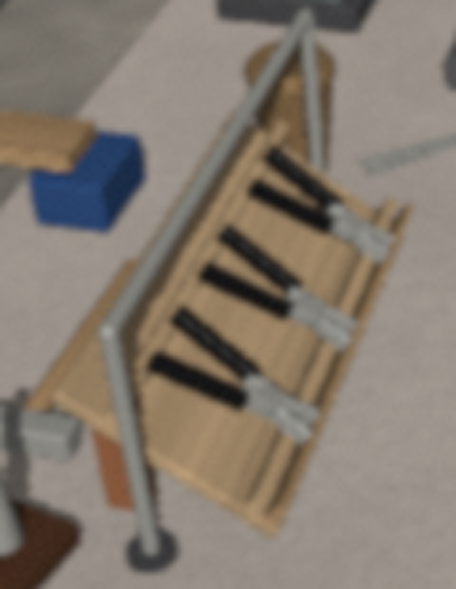

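Run:
```python
from h import *
np.set_printoptions(precision=4,suppress=True)
T=lambda u,v:(255+u/4,80+v/4)
S=lambda u,v:(205+u/3.8,120+v/3.8)
P={"pivL":((218,288),(262,390)),"pivM":((351,287),(306,302)),"pivR":((501,287),(347,222)),
"railL":((57,165),(113,330)),"railR":((668,154),(305,15)),
"L hleft end":((177,182),(156,362)),"L hright":((242,182),(181,316)),"M hl":((317,183),(207,271)),"M hr":((380,181),(228,233)),
"R hl":((468,180),(256,190)),"R hr":((532,178),(272,157)),
"boardLfront":((128,346),(272,530)),"boardRfront":((594,339),(407,207)),
"jawL":((220,338),(307,431)),"jawM":((353,336),(345,340)),"jawR":((499,334),(386,253))}
for k,(a,b) in P.items(): print(k,*tri(*T(*a),*S(*b)))
# tray rim & pan
for n,u,v in [("tray",192,173),("tray",256,175),("tray",250,238),("tray",184,234)]: print(n,plane("top",u,v,.028))
g=cv2.cvtColor(cv2.imread("pics/top0.png"),cv2.COLOR_BGR2GRAY)
for u,v in [(421,205),(486,205),(453,174),(453,237)]: print("pan",plane("top",u,v,.026))
for u,v in [(295,220),(370,212)]: print("file",plane("top",u,v,.013))
```

```text
pivL [0.6018 0.0656 0.0725] 0.001287451783253015
pivM [ 0.6013 -0.0342  0.0738] 0.0003795176944980427
pivR [ 0.6022 -0.1467  0.0687] 0.0006467500543366235
railL [0.653  0.1655 0.2005] 0.0024295143971091496
railR [ 0.6596 -0.245   0.1987] 3.456777575219703e-05
L hleft end [0.6686 0.0929 0.1105] 0.005520599773400501
L hright [0.6681 0.0452 0.1128] 0.004424924418323105
M hl [ 0.6683 -0.0094  0.1114] 0.0027357070997672183
M hr [ 0.6686 -0.0554  0.1131] 0.0032644528743462197
R hl [ 0.6696 -0.1198  0.1092] 0.004572751914387495
R hr [ 0.6711 -0.1663  0.11  ] 0.0033413773204911718
boardLfront [0.5723 0.1406 0.0147] 0.005462254682587289
boardRfront [ 0.5704 -0.2204  0.0371] 0.00347937438495278
jawL [0.5709 0.0661 0.0396] 0.001468522051996746
jawM [ 0.5723 -0.036   0.0398] 0.0021199096426483335
jawR [ 0.5715 -0.1477  0.0415] 0.000869289854940595
tray [0.5472 0.4351 0.028 ]
tray [0.5401 0.2344 0.028 ]
tray [0.346 0.247 0.028]
tray [0.358  0.4494 0.028 ]
pan [ 0.4458 -0.272   0.026 ]
pan [ 0.4455 -0.4678  0.026 ]
pan [ 0.5414 -0.3731  0.026 ]
pan [ 0.3492 -0.364   0.026 ]
file [0.4015 0.1128 0.013 ]
file [ 0.4259 -0.1181  0.013 ]
```

```bash
python3 -m jog '0 0 0 1 0.0854;0 0 0.06 1 0.0854;0 0 0.06 1 0.0854;0 0 0.06 1 0.0854;0 0 0.06 1 0.0854' 25
```

```text
clock: 0.72
eef_pos: [0.161, -0.6491, 0.4423]
ee_rot: [[0.911, -0.413, -0.016], [-0.413, -0.911, 0.015], [-0.02, -0.007, -1.0]]
force: [-0.3, -1.0, -0.7]
opening: 1.0
```

```bash
python3 -m jog '0.042 0.042 0.015 1 0.0854;0.042 0.042 0.015 1 0.0854;0.042 0.042 0.015 1 0.0854;0.042 0.042 0.015 1 0.0854;0.042 0.042 0.015 1 0.0854';python3 -m jog '0.042 0.042 0.02 1 0.0854;0.042 0.042 0.02 1 0.0854;0.042 0.042 0.02 1 0.0854;0.042 0.042 0.02 1 0.0854;0.042 0.042 0.02 1 0.0854';python3 -m jog '0.042 0.042 0.02 0.6 0.0854;0.042 0.042 0.02 0.4 0.0854;0.042 0.042 0.02 0.4 0.0854;0.042 0.042 0.02 0.4 0.0854;0.042 0.042 0.02 0 0.0854'; python3 -c "
from h import *;print(r.get_state()['q'])"
```

```text
clock: 1.35
eef_pos: [0.3703, -0.4376, 0.5211]
ee_rot: [[0.894, 0.447, -0.018], [0.447, -0.894, -0.007], [-0.019, -0.002, -1.0]]
force: [0.5, -0.8, -0.1]
opening: 0.999
clock: 1.98
eef_pos: [0.5563, -0.2516, 0.5967]
ee_rot: [[0.309, 0.951, -0.025], [0.951, -0.31, -0.001], [-0.009, -0.023, -1.0]]
force: [0.4, -2.5, -2.0]
opening: 0.998
clock: 2.6
eef_pos: [0.6993, -0.0861, 0.5977]
ee_rot: [[0.1, 0.994, 0.039], [0.995, -0.099, -0.021], [-0.017, 0.04, -0.999]]
force: [0.1, 0.3, 0.9]
opening: 1.005
[ -2.75808788  29.43103766  15.20789128  35.08716862  -7.22290925
 113.76780378  91.63138479]
```

```bash
python3 -m jog '0.03 0.02 0.05 0 0.0854;0.03 0 0.05 0 0.0854;0.03 0 0.05 0 0.0854;0.03 0 0.05 0 0.0854;0.03 0 0.05 0 0.0854'; python3 -c "
from h import *;print(r.get_state()['q'])"
```

```text
clock: 3.22
eef_pos: [0.7557, -0.0521, 0.67]
ee_rot: [[0.089, 0.964, 0.25], [0.996, -0.083, -0.036], [-0.014, 0.252, -0.968]]
force: [-0.6, 0.6, -0.3]
opening: 1.001
[ -4.38030568  34.00773984  19.95739826  18.40176817 -12.8111949
 113.7833233   89.1595855 ]
```

```bash
python3 -m jog '0.03 0 0.05 0.3 0.0854;0.03 0 0.05 0.3 0.0854;0.03 0 0.05 0 0.0854;0.03 0 0.05 0 0.0854;0.03 0 0.05 0 0.0854'; python3 -c "
from h import *;print(r.get_state()['q'])"
```

```text
clock: 3.85
eef_pos: [0.7789, -0.0441, 0.7295]
ee_rot: [[-0.018, 0.911, 0.413], [1.0, 0.024, -0.009], [-0.018, 0.412, -0.911]]
force: [0.8, -0.0, -0.1]
opening: 0.999
[ -2.81991847  37.78472079  48.71199077   5.86758866 -44.78893891
 113.78723087  94.33855278]
```

```bash
python3 -m jog '-0.01 0 0.06 0 0.0854;-0.01 0 0.06 0 0.0854;-0.01 0 0.06 0 0.0854;-0.01 0 0.06 0 0.0854;-0.01 0 0.06 0 0.0854'; python3 -c "
from h import *;print(r.get_state()['q'])"
```

```text
clock: 4.47
eef_pos: [0.6738, -0.0594, 0.8619]
ee_rot: [[0.032, 0.826, 0.563], [0.998, 0.005, -0.065], [-0.056, 0.564, -0.824]]
force: [-0.2, 0.8, -0.6]
opening: 1.002
[ -2.92760232  26.51993698  28.70524741   5.7908402  -21.47761345
 113.78649857  93.30409113]
```

```bash
python3 -m jog '-0.007 0.002 -0.056 0.3 0.0854;-0.007 0.002 -0.056 0 0.0854;-0.007 0.002 -0.056 0 0.0854;-0.007 0.002 -0.056 0 0.0854;-0.007 0.002 -0.056 0 0.0854';python3 -m jog '-0.007 0.002 -0.056 0 0.0854;-0.007 0.002 -0.056 0 0.0854;-0.007 0.002 -0.056 0 0.0854;0 0 0 0 0.0854;0 0 0 0 0.0854'; python3 -c "
from h import *;print(r.get_state()['q'])"
```

```text
clock: 5.1
eef_pos: [0.6449, -0.0485, 0.6493]
ee_rot: [[0.022, 0.805, 0.592], [0.999, 0.007, -0.047], [-0.042, 0.593, -0.804]]
force: [1.1, -0.3, -0.4]
opening: 0.997
clock: 5.72
eef_pos: [0.6177, -0.0461, 0.4737]
ee_rot: [[0.031, 0.808, 0.589], [0.999, -0.013, -0.035], [-0.021, 0.589, -0.808]]
force: [0.4, -0.5, 1.2]
opening: 1.002
[-36.2529381   -7.23192063  31.44891891 101.84124837  10.63899188
  48.7312628   80.38228505]
```

```bash
python3 -m jog '-0.006 0.003 -0.058 0.1 0.0854;-0.006 0.003 -0.058 0.1 0.0854;-0.006 0.003 -0.058 0 0.0854;-0.006 0.003 -0.058 0 0.0854;-0.006 0.003 -0.058 0 0.0854';python3 -c "
from h import *;print(r.get_state()['q'])
a=save('top','pics/t1.png');b=save('side','pics/s1.png')
A=cv2.resize(cv2.imread('pics/t1.png')[80:180,255:455],(800,400),interpolation=cv2.INTER_CUBIC)
cv2.imwrite('pics/c1.png',A)"
```

```text
clock: 6.35
eef_pos: [0.6045, -0.0278, 0.2364]
ee_rot: [[-0.015, 0.801, 0.599], [1.0, 0.005, 0.018], [0.012, 0.599, -0.801]]
force: [-0.4, -0.1, -0.3]
opening: 0.999
[-42.47259868   3.44606688  43.93888923 126.04685837 -14.73221592
  15.11386704 104.2037984 ]
```

```bash
python3 -m jog '-0.008 -0.003 -0.026 0 0.0854;-0.008 -0.003 -0.026 -0.1 0.0854;0 0 0 0 0.0854;0.014 0 -0.02 0 0.0854;0.014 0 -0.02 0 0.0854';python3 -c "
from h import *;print(r.get_state()['q'])"
```

```text
clock: 7.08
eef_pos: [0.6379, -0.0271, 0.1811]
ee_rot: [[-0.018, 0.799, 0.601], [1.0, 0.003, 0.027], [0.02, 0.601, -0.799]]
force: [-0.0, 0.3, 0.2]
opening: 1.004
[-33.5279128   13.41831253  38.10408782 125.63588314 -59.1642352
  12.14138705 146.79260046]
```

```bash
cat > fk.py <<'E'
import numpy as np
from scipy.spatial.transform import Rotation as R
from scipy.optimize import least_squares
D=[([74.3761,26.893,-2.7861,87.8663,1.3801,65.3744,-4.7159],[.1628,-.6545,.206],[.2414,-.9704,-.0017]),
([-2.75808788,29.43103766,15.20789128,35.08716862,-7.22290925,113.76780378,91.63138479],[.6993,-.0861,.5977],[.1,.995,-.017]),
([-4.38030568,34.00773984,19.95739826,18.40176817,-12.8111949,113.7833233,89.1595855],[.7557,-.0521,.67],[.089,.996,-.014]),
([-2.81991847,37.78472079,48.71199077,5.86758866,-44.78893891,113.78723087,94.33855278],[.7789,-.0441,.7295],[-.018,1,-.018]),
([-2.92760232,26.51993698,28.70524741,5.7908402,-21.47761345,113.78649857,93.30409113],[.6738,-.0594,.8619],[.032,.998,-.056]),
([-36.2529381,-7.23192063,31.44891891,101.84124837,10.63899188,48.7312628,80.38228505],[.6177,-.0461,.4737],[.031,.999,-.021]),
([-42.47259868,3.44606688,43.93888923,126.04685837,-14.73221592,15.11386704,104.2037984],[.6045,-.0278,.2364],[-.015,1,.012]),
([-33.5279128,13.41831253,38.10408782,125.63588314,-59.1642352,12.14138705,146.79260046],[.6379,-.0271,.1811],[-.018,1,.02])]
def fk(q,p):
    h,L1,L2,L3,a,b,c,q10,q70=p[:9]; T=R.identity();x=np.array([0,0,h])
    q=np.array(q,float)
    T=R.from_euler('ZY',[q[0]+q10,q[1]],degrees=True);x=x+T.apply([a,0,L1])
    T=T*R.from_euler('ZY',[q[2],q[3]],degrees=True);x=x+T.apply([b,0,L2])
    T=T*R.from_euler('ZY',[q[4],q[5]],degrees=True);x=x+T.apply([c,0,L3])
    T=T*R.from_euler('Z',q[6]+q70,degrees=True);return x,T.as_matrix()
def res(p): 
    o=[]
    for q,e,xa in D:
        x,M=fk(q,p);o+=list(x-e)+list(.3*(M[:,0]-xa))
    return o
def fit():
    best=None
    for q10 in(0,180,-150,-90,90):
        for q70 in(0,180,90,-90):
            s=least_squares(res,[.35,.4,.4,.25,0,0,0,q10,q70])
            if best is None or s.cost<best.cost:best=s
    return best
E
python3 - <<'E'
from fk import *
np.set_printoptions(precision=4,suppress=True)
s=fit();print(s.x,s.cost);print(np.abs(s.fun.reshape(-1,6)).max(1))
np.save("p.npy",s.x)
E
```

```text
[  1.3293   0.2694   0.3689   1.0897  -0.2954   0.3095   0.0491 -19.915
 -18.9178] 0.39672035664410366
[0.6554 0.3509 0.1405 0.1063 0.2081 0.1663 0.0699 0.1517]
```

```bash
sed -i 's/    q=np.array(q,float)/    q=np.array(q,float)*SG/; s/^def fk/SG=np.ones(7)\ndef fk/' fk.py
python3 - <<'E'
import fk,itertools
from fk import *
np.set_printoptions(precision=4,suppress=True)
B=None
for sg in itertools.product((1,-1),repeat=4):
  for e in ((1,1,1),(1,-1,1),(1,-1,-1),(1,1,-1)):
    fk.SG=np.array([sg[0],e[0],sg[1],e[1],sg[2],e[2],sg[3]])
    for q70 in(0,90,180,-90):
        s=least_squares(res,[.35,.4,.4,.25,0,0,0,0,q70],max_nfev=60)
        if B is None or s.cost<B[0]:B=(s.cost,fk.SG,s.x,s.fun)
print(B[:3],np.abs(B[3].reshape(-1,6)).max(1));np.savez("p.npz",p=B[2],sg=B[1])
E
```

```text
(np.float64(0.39672035666546135), array([1, 1, 1, 1, 1, 1, 1]), array([  1.3293,   0.2694,   0.3689,   1.0897,  -0.2954,   0.3095,
         0.0491, -19.9145, -18.9173])) [0.6554 0.3509 0.1405 0.1063 0.2081 0.1663 0.0699 0.1517]
```

Run:
```python
import fk as F,itertools
import numpy as np
from scipy.optimize import least_squares
np.set_printoptions(precision=4,suppress=True)
B=None
for sg in itertools.product((1,-1),repeat=4):
  for e in ((1,1,1),(1,-1,1),(1,-1,-1),(1,1,-1)):
    F.SG=np.array([sg[0],e[0],sg[1],e[1],sg[2],e[2],sg[3]])
    for q70 in(0,90,180,-90):
        s=least_squares(F.res,[.35,.4,.4,.25,0,0,0,0,q70],max_nfev=60)
        if B is None or s.cost<B[0]:B=(s.cost,F.SG,s.x,s.fun)
print(B[:3],np.abs(B[3].reshape(-1,6)).max(1));np.savez("p.npz",p=B[2],sg=B[1])
```

```text
(np.float64(0.0003296924847240519), array([-1,  1, -1,  1, -1,  1, -1]), array([   0.2604,    0.5387,    0.4709,    0.3445,   -0.0006,   -0.0057,
         -0.0031,   -3.1372, -182.7894])) [0.0057 0.0052 0.0036 0.0059 0.0084 0.0085 0.0088 0.0088]
```

```bash
cat > ik.py <<'E'
import fk as F, numpy as np
from scipy.optimize import least_squares
d=np.load("p.npz");F.SG=d["sg"];P=d["p"]
lo=np.array([-148.3,-19.14,-79.39,5.75,-59.74,12.07,-152.46])+1;hi=np.array([148.3,114.17,73.82,140.21,239.74,113.84,152.46])-1
def pose(tilt,yaw=0,flip=1):
    t=np.radians(tilt);y=np.radians(yaw)
    z=np.array([np.sin(t)*np.cos(y),np.sin(t)*np.sin(y),-np.cos(t)]);x=flip*np.array([-np.sin(y),np.cos(y),0]);return np.c_[x,np.cross(z,x),z]
def ik(pos,M,q0,q3=None):
    def f(q):
        x,T=F.fk(q,P);o=list((x-pos)*5)+list((T-M).ravel()*1)
        o+=[(q[2]-q3)*.05] if q3 is not None else []
        return o
    s=least_squares(f,np.clip(q0,lo+.1,hi-.1),bounds=(lo,hi));x,T=F.fk(s.x,P)
    return s.x,np.linalg.norm(x-pos)*1000,np.degrees(np.arccos(np.clip((np.trace(T.T@M)-1)/2,-1,1)))
E
python3 - <<'E'
from ik import *
np.set_printoptions(precision=1,suppress=True)
rng=np.random.default_rng(0)
for y in(-.0335,.0675,-.145):
 for tilt in(35,28,22):
  for fl in(1,-1):
   for q3 in(-60,-40,-20,0,20,40,60):
    best=None
    for k in range(8):
        q0=np.array([-q3,15,q3,125,rng.uniform(-59,239),20,rng.uniform(-150,150)])
        a=ik(np.array([.6564,y,.0863]),pose(tilt,0,fl),q0,q3)
        if best is None or a[1]/5+a[2]<best[1]/5+best[2]:best=a
    if best[1]<3 and best[2]<2: print(y,tilt,fl,best[0],"%.1f %.1f"%best[1:])
E
```

```text
-0.0335 35 1 [ 48.3  35.6 -60.  125.4  99.4  26.5   2.8] 0.0 0.0
-0.0335 35 1 [ 34.2  26.9 -40.  125.3 100.9  13.7  -3.7] 0.0 0.0
-0.0335 28 1 [ 46.9  35.7 -60.  120.2  76.1  29.6  24.7] 0.0 0.0
-0.0335 28 1 [ 33.2  27.2 -40.  120.3  59.8  17.7  36.5] 0.0 0.0
-0.0335 28 1 [ 17.   23.3 -20.  119.5  30.4  13.1  62.5] 1.9 1.1
-0.0335 28 1 [-16.   23.3  20.  120.4 -45.8  13.3 133.6] 0.0 0.0
-0.0335 28 -1 [  47.2   35.6  -60.   119.5   72.7   29.5 -151.5] 2.2 1.0
-0.0335 28 -1 [  33.2   27.2  -40.   120.3   59.8   17.7 -143.5] 0.0 0.0
-0.0335 28 -1 [  17.    23.3  -20.   119.5   30.4   13.1 -117.5] 1.9 1.1
-0.0335 28 -1 [-16.   23.3  20.  120.4 -45.8  13.3 -46.4] 0.0 0.0
-0.0335 22 1 [ 45.4  36.9 -60.  115.6  62.5  35.4  37.5] 0.0 0.0
-0.0335 22 1 [ 32.1  28.3 -40.  115.6  43.1  25.1  52.7] 0.0 0.0
-0.0335 22 1 [ 16.7  24.4 -20.  115.7  20.4  20.3  72.4] 0.0 0.0
-0.0335 22 1 [  0.5  23.2   0.  115.7  -4.1  19.2  94.5] 0.0 0.0
-0.0335 22 1 [-15.8  24.4  20.  115.7 -27.5  21.3 115.4] 0.0 0.0
-0.0335 22 1 [-31.2  28.3  40.  115.6 -47.8  26.9 132.7] 0.0 0.0
-0.0335 22 -1 [  45.4   36.9  -60. 
[... 3038 characters left out ...]
  -40.  113.2  34.2  24.5  72.1] 0.0 0.0
-0.145 22 1 [ 28.1  25.9 -20.  113.3   8.7  21.   94.5] 0.0 0.0
-0.145 22 1 [ 12.2  24.6  -0.  113.3 -15.6  21.5 116. ] 0.0 0.0
-0.145 22 1 [ -3.8  25.9  20.  113.2 -36.1  25.  133.8] 0.0 0.0
-0.145 22 1 [-18.9  30.   40.  113.1 -53.3  31.7 147.7] 0.0 0.0
-0.145 22 -1 [  56.2   38.7  -60.   113.1   57.2   34.  -126.3] 0.0 0.0
-0.145 22 -1 [  43.3   30.   -40.   113.2   34.2   24.5 -107.9] 0.0 0.0
-0.145 22 -1 [ 28.1  25.9 -20.  113.3   8.7  21.  -85.5] 0.0 0.0
-0.145 22 -1 [ 12.2  24.6  -0.  113.3 -15.6  21.5 -64. ] 0.0 0.0
-0.145 22 -1 [ -3.8  25.9  20.  113.2 -36.1  25.  -46.2] 0.0 0.0
-0.145 22 -1 [-18.9  30.   40.  113.1 -53.3  31.7 -32.3] 0.0 0.0
```

```bash
python3 -m jog '-0.03 0 0.01 0 0.0854;-0.03 0 0 0 0.0854;-0.03 0 0 0 0.0854;0 0 0 0 0.0854;0 0 0 0 0.0854';python3 -c "
from h import *;print(r.get_state()['q'])"
```

```text
clock: 7.7
eef_pos: [0.5702, -0.0279, 0.2004]
ee_rot: [[-0.031, 0.787, 0.616], [0.999, 0.007, 0.041], [0.028, 0.617, -0.787]]
force: [-0.3, -0.9, 0.1]
opening: 0.997
[-67.41290962   5.61207337  73.60480607 133.68364143 -58.12625844
  12.23279883 149.40162668]
```

```bash
python3 -m jog '-0.03 0 0 0 0.0854;-0.03 0 0 0 0.0854;-0.03 0 0 0 0.0854;-0.03 0 0 0 0.0854;0 0 0 0 0.0854';python3 -c "
from h import *;print(r.get_state()['q'])"
```

```text
clock: 8.32
eef_pos: [0.5212, -0.0546, 0.18]
ee_rot: [[-0.045, 0.809, 0.586], [0.997, -0.003, 0.08], [0.067, 0.588, -0.806]]
force: [-1.0, -0.1, 0.3]
opening: 1.002
[-5.13650655e+01 -1.36656663e-01  6.03382146e+01  1.37766855e+02
 -5.37159238e+01  1.21155907e+01  1.50372148e+02]
```

```bash
python3 -m jog '0 0 0.05 -1 0.0854;0 0 0.05 -1 0.0854;0 0 0.05 -1 0.0854;0 0 0.05 -1 0.0854;0 0 0.05 -1 0.0854';python3 -m jog '0 0 0.05 -1 0.0854;0 0 0.05 -1 0.0854;0 0 0.02 -1 0.0854;0.02 0 0 -1 0.0854;0.02 0 0 -1 0.0854';python3 -c "
from h import *;print(r.get_state()['q'])"
```

```text
clock: 8.95
eef_pos: [0.5072, -0.0229, 0.2367]
ee_rot: [[0.168, 0.837, 0.521], [0.974, -0.221, 0.042], [0.15, 0.501, -0.852]]
force: [-0.6, 0.3, 0.0]
opening: 0.998
clock: 9.57
eef_pos: [0.5485, -0.024, 0.338]
ee_rot: [[0.821, 0.412, 0.396], [0.548, -0.765, -0.338], [0.164, 0.494, -0.854]]
force: [-0.0, 0.4, -1.0]
opening: 0.997
[-18.83507235  -1.0236124    1.29697819 112.62431848  32.56527892
  55.22131809  -2.1712323 ]
```

```bash
python3 -m jog '0.01 0 0.03 -1 0.0854;0.01 0 0.03 -1 0.0854;0.01 0 0.03 -1 0.0854;0.01 0 0.03 -1 0.0854;0.01 0 0.03 -1 0.0854';python3 -m jog '0.02 0 0.03 -1 0.0854;0.02 0 0.03 -1 0.0854;0.02 0 0.03 -1 0.0854;0.02 0 0.03 -1 0.0854;0.02 0 0.03 -1 0.0854';python3 -c "
from h import *;print(r.get_state()['q'])"
```

```text
clock: 10.2
eef_pos: [0.5998, -0.0239, 0.4909]
ee_rot: [[0.939, -0.344, -0.023], [-0.304, -0.794, -0.526], [0.163, 0.501, -0.85]]
force: [0.5, -0.1, -0.5]
opening: 1.0
clock: 10.82
eef_pos: [0.6497, -0.014, 0.5511]
ee_rot: [[0.717, -0.675, -0.173], [-0.66, -0.578, -0.48], [0.224, 0.459, -0.86]]
force: [1.8, -2.5, -2.8]
opening: 1.004
[-35.93164204  32.88733811  47.44951945  49.28543102   7.00421287
 113.74646038 -35.48072887]
```

```bash
python3 -m jog '-0.04 0.04 -0.03 -1 0.0854;-0.03 0.05 -0.02 -1 0.0854;-0.02 0.05 0 -1 0.0854;-0.01 0.05 0 -1 0.0854;0 0.05 0 -0.5 0.0854';python3 -c "
from h import *;print(r.get_state()['q'])"
```

```text
clock: 11.45
eef_pos: [0.5128, 0.2629, 0.5327]
ee_rot: [[0.252, -0.965, -0.078], [-0.913, -0.211, -0.348], [0.32, 0.159, -0.934]]
force: [1.9, -0.6, -1.5]
opening: 0.998
[-72.04579591  28.5209315   62.61525149  60.87368635  -6.47805047
 113.72648768 -88.96056922]
```

```bash
python3 -m jog '0.01 0.055 0.02 0 0.0854;0.01 0.055 0.02 0 0.0854;0.01 0.055 0.02 0 0.0854;0.01 0.055 0.02 0 0.0854;0.01 0.055 0.02 0 0.0854';python3 -c "
from h import *;print(r.get_state()['q'])"
```

```text
clock: 12.08
eef_pos: [0.4798, 0.526, 0.6405]
ee_rot: [[0.261, -0.911, 0.32], [-0.935, -0.321, -0.151], [0.24, -0.26, -0.935]]
force: [-0.5, 0.5, -0.6]
opening: 1.0
[ -76.36843047   34.08080977   51.93447734   31.41799828   -9.58811908
  113.76823073 -109.76933588]
```

```bash
python3 -m jog '-0.03 -0.02 -0.03 -0.9 0.0854;-0.03 -0.01 -0.03 -0.9 0.0854;-0.02 0 -0.02 -0.7 0.0854;0 0 0 0 0.0854;0.02 0.03 0.04 0 0.0854';python3 -c "
from h import *;print(r.get_state()['q'])"
```

```text
clock: 12.7
eef_pos: [0.4117, 0.5252, 0.5882]
ee_rot: [[-0.16, -0.954, 0.254], [-0.959, 0.09, -0.268], [0.233, -0.287, -0.929]]
force: [-27.6, -20.8, 1.3]
opening: 0.998
[ -86.84123909   32.58675995   53.57701029   43.31201344   -4.47664974
  113.8420546  -137.83399391]
```

```bash
python3 -m jog '0.02 0.026 0.05 0 0.0854;0.02 0.026 0.05 0 0.0854;0.02 0.026 0.05 0 0.0854;0.02 0.026 0.05 0 0.0854;0 0 0 0 0.0854';python3 -c "
from h import *;print(r.get_state()['q'],r.get_state()['force'])"
```

```text
clock: 13.32
eef_pos: [0.426, 0.5776, 0.7214]
ee_rot: [[-0.037, -0.859, 0.511], [-0.997, 0.001, -0.071], [0.061, -0.512, -0.857]]
force: [-0.0, 0.1, -0.6]
opening: 1.001
[ -82.62191714   34.69376991   56.65840593   21.48368248   -7.5744428
  113.74962498 -132.94265991] [-0.01057418  0.07004485 -0.64218907]
```

Run:
```python
from ik import *
np.set_printoptions(precision=1,suppress=True)
rng=np.random.default_rng(0)
for y in(.0675,-.0335,-.145):
  for tilt in(31,28):
   for q3 in(-40,-20,0,20,40):
    best=None
    for k in range(8):
        q0=np.array([-q3,15,q3,125,rng.uniform(-59,100),20,rng.uniform(-150,50)])
        a=ik(np.array([.648,y,.0804]),pose(tilt,0,-1),q0,q3)
        if best is None or a[1]/5+a[2]<best[1]/5+best[2]:best=a
    if best[1]<8 and best[2]<4: print(y,tilt,best[0],"%.1f %.1f"%best[1:])
```

```text
0.0675 31 [   6.1   23.   -20.   121.5   55.3   13.1 -151.5] 4.6 2.2
0.0675 31 [-44.8  26.9  39.9 121.9 -58.7  13.1 -47.4] 4.5 1.9
0.0675 28 [  22.6   27.1  -39.9  119.5   59.1   22.  -151.5] 5.4 2.4
0.0675 28 [   5.7   23.5  -20.   121.1   53.9   14.2 -150.6] 0.0 0.0
0.0675 28 [ -11.4   22.4   -0.   119.5   20.    13.1 -119.8] 4.0 2.0
0.0675 28 [-27.2  23.5  20.  119.5 -22.4  13.1 -79.4] 3.6 1.9
0.0675 28 [-43.6  27.5  40.  121.1 -58.6  15.8 -46.7] 0.0 0.0
-0.0335 31 [  34.3   26.7  -40.   122.7   68.6   14.5 -151.5] 3.1 1.4
-0.0335 31 [-15.1  23.   20.1 122.  -58.7  13.1 -32.7] 3.9 2.2
-0.0335 28 [  33.4   27.2  -40.   121.6   63.    17.  -146.7] 0.0 0.0
-0.0335 28 [  16.9   23.3  -20.1  120.2   32.1   13.1 -119.4] 3.0 1.7
-0.0335 28 [  1.   22.1   0.  119.5 -10.3  13.1 -79. ] 5.0 2.4
-0.0335 28 [-15.8  23.2  20.  121.4 -49.   13.1 -43. ] 0.5 0.4
-0.0335 28 [-32.4  26.8  39.9 120.2 -58.7  20.5 -36.8] 4.5 1.9
-0.145 31 [  45.4   28.7  -40.1  120.    54.1   13.1 -126.9] 2.3 1.7
-0.145 31 [ 30.6  24.5 -20.  117.8  -4.5  13.1 -70.9] 7.9 3.8
-0.145 31 [ 14.7  23.4   0.1 120.1 -53.1  13.1 -24.7] 2.9 1.7
-0.145 31 [ -3.5  24.2  19.9 119.3 -58.7  17.6 -23.3] 4.9 2.4
-0.145 28 [  45.5   28.9  -40.   119.1   45.6   14.5 -118.2] 0.0 0.0
-0.145 28 [ 29.7  24.8 -20.  117.8   2.7  13.1 -78.8] 2.8 1.4
-0.145 28 [ 13.3  23.6   0.  119.  -36.4  13.1 -42.4] 0.3 0.1
-0.145 28 [ -3.1  24.7  20.  119.  -58.5  18.6 -23.2] 0.0 0.0
-0.145 28 [-19.6  28.3  39.8 116.6 -58.7  27.3 -26.8] 7.7 3.3
```

```bash
python3 -m jog '0.005 -0.055 -0.02 0.4 0.0854;0.005 -0.055 -0.02 0 0.0854;0.005 -0.055 -0.02 0 0.0854;0.005 -0.055 -0.02 0 0.0854;0.005 -0.055 -0.02 0 0.0854';python3 -m jog '0.01 -0.055 -0.04 0 0.0854;0.01 -0.055 -0.04 0 0.0854;0.01 -0.055 -0.04 0 0.0854;0.01 -0.055 -0.04 0 0.0854;0 0 0 0 0.0854';python3 -c "
from h import *;print(r.get_state()['q'],r.get_state()['force'])"
```

```text
clock: 13.95
eef_pos: [0.4492, 0.3286, 0.6326]
ee_rot: [[0.012, -0.848, 0.529], [-0.997, -0.05, -0.058], [0.076, -0.527, -0.847]]
force: [-1.5, -0.6, -0.5]
opening: 1.002
clock: 14.58
eef_pos: [0.4796, 0.1544, 0.5057]
ee_rot: [[0.034, -0.844, 0.535], [-0.996, -0.071, -0.049], [0.079, -0.532, -0.843]]
force: [0.2, 0.4, 0.9]
opening: 0.999
[ -81.26933275  -19.10279722   30.9418416   103.38110486   37.24166886
   75.45433611 -140.77818489] [0.23259344 0.39218473 0.93718199]
```

```bash
python3 -m jog '0.04 -0.02 -0.02 0 0.0854;0.04 -0.02 -0.02 0 0.0854;0.03 -0.02 -0.03 0 0.0854;0.02 -0.02 -0.04 0 0.0854;0 0 -0.04 0 0.0854';python3 -c "
from h import *;print(r.get_state()['q'],r.get_state()['force'])"
```

```text
clock: 15.2
eef_pos: [0.6144, 0.0793, 0.36]
ee_rot: [[0.054, -0.833, 0.551], [-0.995, -0.088, -0.037], [0.079, -0.547, -0.833]]
force: [-0.6, 1.1, 0.2]
opening: 1.0
[ -86.86483842   -7.46269908   65.4424232   112.01727715   29.31076243
   43.01135051 -121.9862234 ] [-0.5521634   1.14938325  0.18510939]
```

```bash
python3 -m jog '-0.006 -0.003 -0.04 0.2 0.0854;-0.006 -0.003 -0.04 0 0.0854;-0.006 -0.003 -0.04 0 0.0854;-0.003 0 -0.03 0 0.0854;0 0 0 0 0.0854';python3 -c "
from h import *;print(r.get_state()['q'],r.get_state()['force'])"
```

```text
clock: 15.82
eef_pos: [0.59, 0.0842, 0.2052]
ee_rot: [[0.122, -0.825, 0.552], [-0.989, -0.149, -0.005], [0.087, -0.546, -0.834]]
force: [0.2, -0.4, 0.3]
opening: 1.003
[-72.3550874    9.46519516  61.74239245 126.97715274  -2.52847527
  15.74546629 -92.66045441] [ 0.16673566 -0.35378199  0.27068812]
```

```bash
python3 -m jog '-0.008 -0.009 -0.016 -0.2 0.0854;-0.004 -0.008 -0.02 -0.2 0.0854;0.013 0 -0.02 0 0.0854;0.013 0 -0.02 0 0.0854;0 0 0 0 0.0854';python3 -c "
from h import *;print(r.get_state()['q'],r.get_state()['force'])"
```

```text
clock: 16.45
eef_pos: [0.6011, 0.0848, 0.1541]
ee_rot: [[0.092, -0.829, 0.551], [-0.993, -0.12, -0.014], [0.077, -0.546, -0.834]]
force: [-0.2, -0.4, -0.2]
opening: 1.001
[-67.86287002  20.06334909  61.53597619 128.58184177 -50.45058481
  12.50512655 -49.5437562 ] [-0.21620755 -0.44015318 -0.16970743]
```

```bash
python3 -m jog '0 -0.012 0 -0.2 0.0854;0 -0.012 0 -0.2 0.0854;0.005 -0.005 -0.008 0 0.0854;0.005 0 -0.008 0 0.0854;0 0 0 0 0.0854';python3 -c "
from h import *;print(r.get_state()['q'],r.get_state()['force'])"
```

```text
clock: 17.08
eef_pos: [0.6127, 0.0556, 0.1433]
ee_rot: [[0.021, -0.832, 0.554], [-0.997, -0.058, -0.049], [0.073, -0.552, -0.831]]
force: [-0.0, 0.1, 0.1]
opening: 0.995
[-63.35614853  22.45013929  60.1433641  128.31532005 -59.53137908
  12.14149999 -42.74418638] [-0.02652641  0.1373668   0.14570405]
```

```bash
python3 -m jog '0.004 0.006 -0.014 0 0.0854;0.004 0.006 -0.014 0 0.0854;0.004 0 -0.014 0 0.0854;0 0 0 0 0.0854;0 0 0 0 0.0854';python3 -c "
from h import *;print(r.get_state()['q'],r.get_state()['force'])
save('top','pics/t2.png');save('side','pics/s2.png')
A=cv2.resize(cv2.imread('pics/t2.png')[80:180,255:455],(800,400),interpolation=cv2.INTER_CUBIC)
B=cv2.resize(cv2.imread('pics/s2.png')[130:250,205:325],(400,400),interpolation=cv2.INTER_CUBIC)
A=A[:,:400];cv2.imwrite('pics/c2.png',np.hstack([A,B]))"
```

```text
clock: 17.7
eef_pos: [0.6294, 0.0734, 0.1162]
ee_rot: [[0.019, -0.848, 0.529], [-0.997, -0.056, -0.054], [0.075, -0.527, -0.847]]
force: [-0.6, -0.6, -0.3]
opening: 0.999
[-58.56944214  26.25491478  53.55062667 125.75636417 -59.66549854
  12.16569767 -45.43640895] [-0.56057548 -0.57660443 -0.27652028]
```

View pics/c2.png

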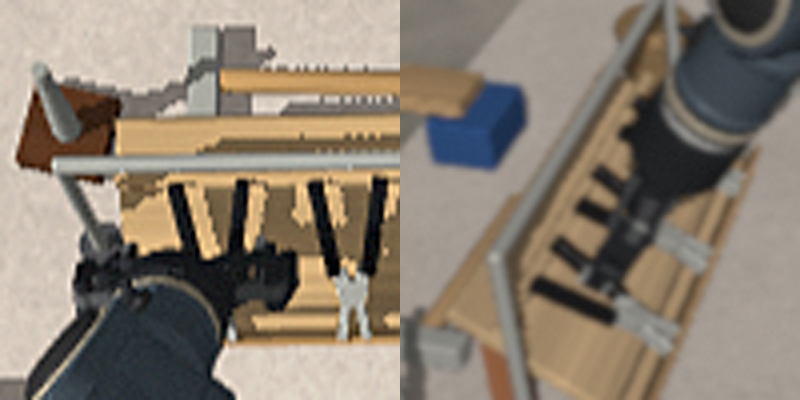

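Run:
```python
from h import *
s=r.get_state();p=s['eef_pos'];M=s['ee_rot']
for sg in(1,-1):
    q=p+M[:,0]*.0427*sg-M[:,2]*.013
    u=proj('side',q);v=proj('top',q);print(sg,q.round(4),"side crop",((u-[205,130])*400/120+[400,0]).round(),"top crop",((v-[255,80])*4).round(),"n",-.574*q[0]+.819*q[2])
```

```text
1 [0.6233 0.0315 0.1306] side crop [612. 223.] top crop [260. 237.] n -0.2508113044086959
-1 [0.6217 0.1166 0.1241] side crop [578. 299.] top crop [142. 243.] n -0.25515823364118007
```

```bash
python3 -m jog '0.003 -0.003 -0.014 0 0.0854;0.003 -0.003 -0.014 0 0.0854;0.003 -0.002 -0.014 0 0.0854;0.001 0 -0.006 0 0.0854;0 0 0 0 0.0854';python3 -c "
from h import *;print(r.get_state()['q'],r.get_state()['force'])"
```

```text
clock: 18.42
eef_pos: [0.6454, 0.0689, 0.0861]
ee_rot: [[0.015, -0.867, 0.498], [-0.997, -0.053, -0.061], [0.079, -0.496, -0.865]]
force: [-0.0, -0.4, 0.9]
opening: 0.999
[-51.5597095   29.32608574  46.75694185 123.31987242 -59.67910462
  12.12883294 -45.67384345] [-0.0337331  -0.43565148  0.88131089]
```

```bash
python3 -m jog '0.001 -0.001 -0.007 0 0.0854;0 0 0 0 0.04;0 0 0 0 0.02;0 0 0 0 0.0;0 0 0 0 0.0' 25;python3 -c "
from h import *;print(r.get_state()['q'],r.get_state()['force'])"
```

```text
clock: 19.05
eef_pos: [0.6472, 0.0686, 0.0818]
ee_rot: [[0.015, -0.869, 0.494], [-0.997, -0.052, -0.062], [0.08, -0.491, -0.867]]
force: [0.3, -1.3, -0.1]
opening: 0.143
[-50.76260338  29.76859978  45.96396677 123.0082023  -59.67722447
  12.12349528 -45.7290824 ] [ 0.25439183 -1.28810521 -0.08622354]
```

```bash
python3 -c "
from h import *;s=r.get_state();print(s['opening'],s['force'])
save('top','pics/t3.png');save('side','pics/s3.png')
A=cv2.resize(cv2.imread('pics/t3.png')[80:180,255:355],(400,400),interpolation=cv2.INTER_CUBIC)
B=cv2.resize(cv2.imread('pics/s3.png')[140:240,225:325],(400,400),interpolation=cv2.INTER_CUBIC)
cv2.imwrite('pics/c3.png',np.hstack([A,B]));print(r.get_state()['opening'])"
```

```text
0.14307273162283185 [ 0.25439183 -1.28810521 -0.08622354]
0.004305188900595082
```

View pics/c3.png

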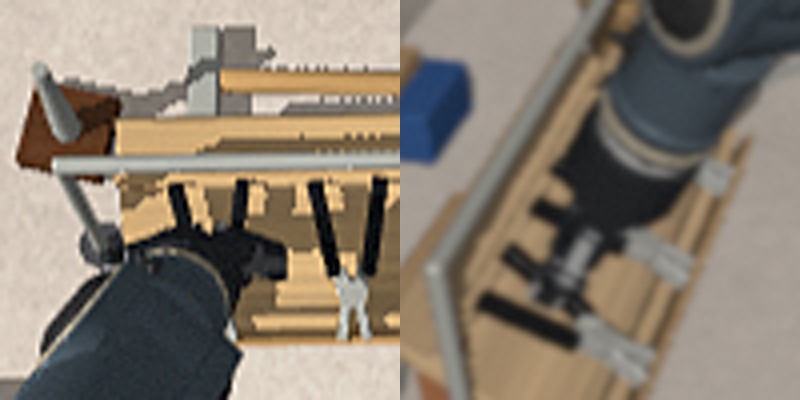

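```bash
python3 -m jog '-0.008 0 0.013 0 0.0;-0.008 0 0.013 0 0.0;0 0 0 0 0.0854;0 0 0 0 0.0854;0 0 0 0 0.0854';python3 -m jog '0.006 0 -0.013 0 0.0854;0.006 0 -0.013 0 0.0854;0.004 0 -0.012 0 0.0854;0 0 0 0 0.0854;0 0 0 0 0.0854';python3 -c "
from h import *;s=r.get_state();print(s['q'],s['force']);p=s['eef_pos'];print('s',p[0]*.819+p[2]*.574,'n',-.574*p[0]+.819*p[2])"
```

```text
clock: 19.77
eef_pos: [0.6309, 0.0688, 0.1077]
ee_rot: [[0.015, -0.87, 0.493], [-0.997, -0.053, -0.062], [0.08, -0.491, -0.868]]
force: [-0.1, -0.4, 0.4]
opening: 0.639
clock: 20.4
eef_pos: [0.6498, 0.0692, 0.0725]
ee_rot: [[0.013, -0.875, 0.485], [-0.997, -0.051, -0.065], [0.081, -0.482, -0.872]]
force: [-0.3, 0.2, -0.5]
opening: 0.998
[-49.61518718  30.76736116  44.6705797  122.46812763 -59.68740321
  12.11233651 -46.09107615] [-0.28513914  0.17126279 -0.48529547]
s 0.5737713911169485 n -0.3135683630167568
```

```bash
python3 -m jog '0.003 0 -0.004 0 0.0854;0 0 0 0 0.02;0 0 0 0 0.0;0 0 0 0 0.0;0 0 0 0 0.0' 25;python3 -c "
from h import *;s=r.get_state();print(s['q'],s['force']);p=s['eef_pos'];print('s',p[0]*.819+p[2]*.574,'n',-.574*p[0]+.819*p[2])"
```

```text
clock: 21.02
eef_pos: [0.6551, 0.0698, 0.0724]
ee_rot: [[0.011, -0.873, 0.487], [-0.997, -0.048, -0.064], [0.079, -0.485, -0.871]]
force: [-0.8, 0.9, -0.1]
opening: 0.352
[-49.06443672  31.02852766  44.21661257 121.90405343 -59.73518118
  12.13290316 -46.24740599] [-0.83040946  0.93910736 -0.10759957]
s 0.5780745304890965 n -0.3166700996915304
```

```bash
python3 -m jog '0 0 0 0 0.038;-0.004 0 0.005 0 0.038;0 0 0 0 0.0;0 0 0 0 0.0;-0.006 0 0.01 0 0.0' 30;python3 -c "
from h import *;s=r.get_state();print(s['q'],s['force']);p=s['eef_pos'];print('s',p[0]*.819+p[2]*.574,'n',-.574*p[0]+.819*p[2])"
```

```text
clock: 21.65
eef_pos: [0.6436, 0.0703, 0.0876]
ee_rot: [[0.011, -0.874, 0.486], [-0.997, -0.047, -0.062], [0.078, -0.483, -0.872]]
force: [-0.2, -0.4, -1.6]
opening: 0.335
[-52.97073419  29.79036884  48.69391115 122.89890487 -57.38042004
  13.94020359 -48.45669644] [-0.18039732 -0.43014514 -1.55197852]
s 0.5773896793519557 n -0.29763380036806236
```

```bash
python3 -m jog '-0.03 0 0.04 0 0.0;-0.03 0 0.04 0 0.0;-0.03 0.01 0.04 0 0.0;-0.01 0.05 0.02 0 0.0;-0.005 0.057 0 0 0.0';python3 -m jog '0 0.06 0 0 0.0;0 0.06 0 0 0.0;0 0.06 -0.01 0 0.0;0 0.03 -0.04 0 0.0;0 0 0 0 0.0';python3 -c "
from h import *;s=r.get_state();print(s['q'],s['force']);print(s['ee_rot'])"
```

```text
clock: 22.28
eef_pos: [0.5487, 0.1712, 0.1887]
ee_rot: [[0.02, -0.892, 0.451], [-0.998, -0.047, -0.049], [0.065, -0.449, -0.891]]
force: [0.7, -0.0, -1.6]
opening: 0.337
clock: 22.9
eef_pos: [0.5436, 0.3951, 0.1348]
ee_rot: [[0.032, -0.893, 0.448], [-0.997, -0.057, -0.043], [0.064, -0.446, -0.893]]
force: [0.5, -0.3, -0.8]
opening: 0.333
[ -92.56659036   36.40815776   60.48885937  110.98656321  -22.21535652
   31.41689607 -113.01982714] [ 0.54868247 -0.26445665 -0.78534151]
[[ 0.03187744 -0.89330715  0.44831481]
 [-0.99740911 -0.05737249 -0.04339898]
 [ 0.06448956 -0.44576983 -0.89282157]]
```

```bash
python3 -m jog '-0.026 -0.007 -0.015 0 0.0;-0.026 -0.007 -0.015 0 0.0;-0.024 -0.006 -0.015 0 0.0;0 0 -0.015 0 0.0;0 0 0 0 0.0';python3 -c "
from h import *;s=r.get_state();print(s['q'],s['force'])
save('top','pics/t4.png');save('side','pics/s4.png')
A=cv2.resize(cv2.imread('pics/t4.png')[150:250,160:280],(480,400),interpolation=cv2.INTER_CUBIC)
B=cv2.resize(cv2.imread('pics/s4.png')[270:400,230:370],(320,297),interpolation=cv2.INTER_CUBIC)
B=np.vstack([B,np.zeros((103,320,3),np.uint8)]);cv2.imwrite('pics/c4.png',np.hstack([A,B]))"
```

```text
clock: 23.52
eef_pos: [0.4696, 0.3687, 0.078]
ee_rot: [[0.023, -0.891, 0.453], [-0.998, -0.049, -0.045], [0.062, -0.45, -0.891]]
force: [0.7, 0.1, -0.8]
opening: 0.339
[ -98.7150832    36.42295533   59.59569572  122.30793684  -24.43136455
   21.98279695 -115.71654201] [ 0.74139586  0.11255595 -0.82888287]
```

View pics/c4.png

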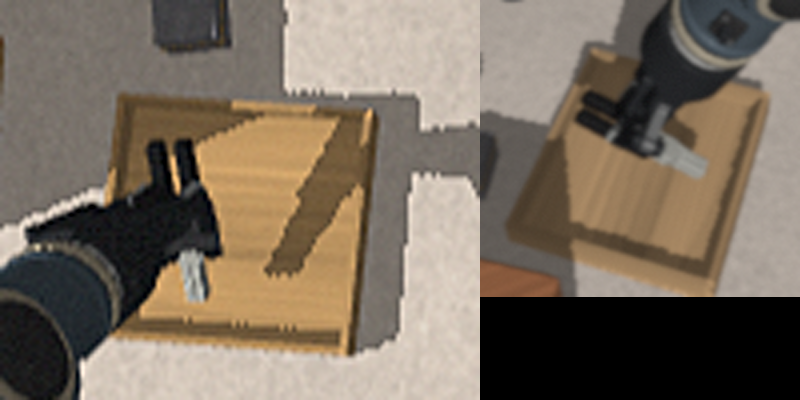

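```bash
python3 -m jog '0 0 -0.016 0 0.0;0 0 -0.012 0 0.0;0 0 -0.01 0 0.0;0 0 -0.008 0 0.0;0 0 0 0 0.0' 20;python3 -m jog '0 0 -0.007 0 0.0;0 0 -0.006 0 0.0;0 0 -0.004 0 0.0;0 0 0 0 0.0;0 0 0 0 0.0' 20;python3 -c "
from h import *;s=r.get_state();print(s['q'],s['force'],s['moment'])"
```

```text
clock: 24.25
eef_pos: [0.4775, 0.3712, 0.036]
ee_rot: [[0.02, -0.886, 0.462], [-0.998, -0.043, -0.038], [0.054, -0.461, -0.886]]
force: [-1.3, 1.6, 0.5]
opening: 0.337
clock: 24.88
eef_pos: [0.4779, 0.3717, 0.0184]
ee_rot: [[0.021, -0.886, 0.464], [-0.998, -0.043, -0.037], [0.053, -0.462, -0.885]]
force: [1.9, 0.7, -0.1]
opening: 0.321
[ -91.9536873    40.53316178   50.55733181  123.27528553  -29.75535471
   13.94507933 -113.49940965] [ 1.85567472  0.73967444 -0.08176911] [ 0.1130572   0.38642231 -0.01276819]
```

```bash
python3 -m jog '0 0 -0.004 0 0.0;0 0 -0.004 0 0.0;0 0 0 0 0.0;0 0 0 0 0.0;0 0 0 0 0.0' 20;python3 -c "
from h import *;s=r.get_state();print(s['opening'],s['force'],s['moment'])
save('side','pics/s5.png');save('top','pics/t5.png')
A=cv2.resize(cv2.imread('pics/t5.png')[150:250,160:280],(480,400),interpolation=cv2.INTER_CUBIC)
B=cv2.resize(cv2.imread('pics/s5.png')[270:400,230:370],(320,297),interpolation=cv2.INTER_CUBIC)
B=np.vstack([B,np.zeros((103,320,3),np.uint8)]);cv2.imwrite('pics/c5.png',np.hstack([A,B]))"
```

```text
clock: 25.5
eef_pos: [0.4763, 0.3715, 0.009]
ee_rot: [[0.021, -0.887, 0.461], [-0.998, -0.044, -0.038], [0.054, -0.459, -0.887]]
force: [-0.4, -0.3, 0.4]
opening: 0.004
0.0044955488293808 [-0.36029352 -0.26771803  0.39060241] [ 0.13386849  0.47942102 -0.03156148]
```

View pics/c5.png

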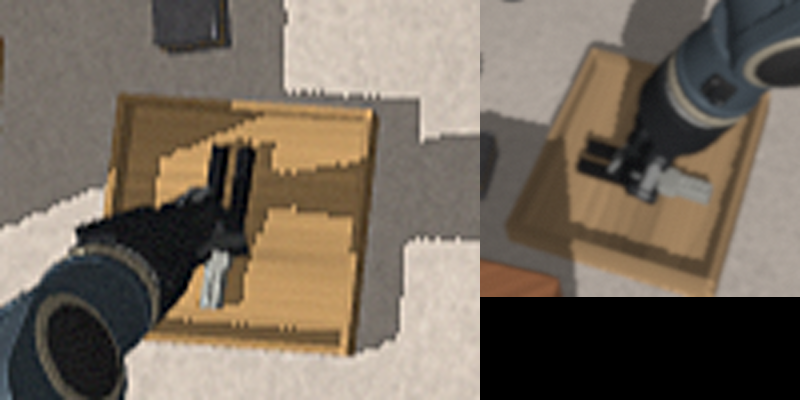

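```bash
python3 -m jog '-0.005 0 0.01 0 0.0;-0.02 0 0.04 0 0.0;-0.01 -0.02 0.05 0 0.0854;0 -0.05 0.03 0 0.0854;0.01 -0.06 0 0 0.0854';python3 -c "
from h import *;s=r.get_state();print(s['q'],s['opening'],s['force'])
save('side','pics/s6.png');save('top','pics/t6.png')
A=cv2.resize(cv2.imread('pics/t6.png')[150:250,160:280],(480,400),interpolation=cv2.INTER_CUBIC)
B=cv2.resize(cv2.imread('pics/s6.png')[270:400,230:370],(320,297),interpolation=cv2.INTER_CUBIC)
B=np.vstack([B,np.zeros((103,320,3),np.uint8)]);cv2.imwrite('pics/c6.png',np.hstack([A,B]))"
```

```text
clock: 26.22
eef_pos: [0.4496, 0.2463, 0.1431]
ee_rot: [[0.037, -0.885, 0.464], [-0.998, -0.059, -0.032], [0.056, -0.462, -0.885]]
force: [1.5, -1.6, 0.5]
opening: 0.636
[-107.69026812   19.2559898    73.76260866  132.65254477   -0.63892539
   20.53299233 -124.85384835] 0.6364068297101612 [ 1.47165769 -1.60530245  0.47135813]
```

View pics/c6.png

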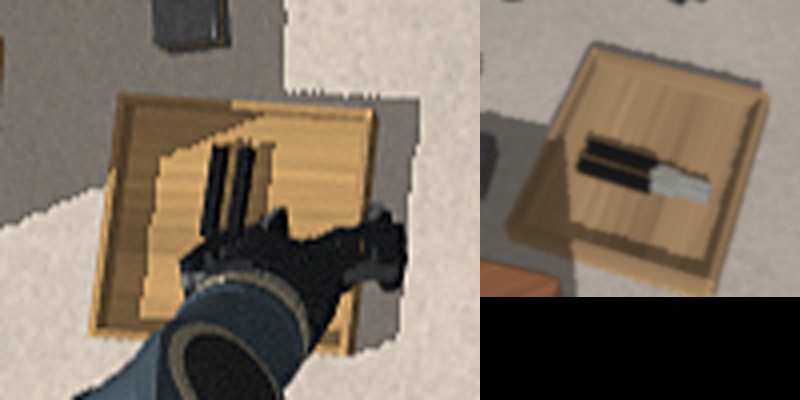

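```bash
python3 -m jog '0.02 -0.055 0.02 0 0.0854;0.02 -0.055 0.02 0 0.0854;0.03 -0.054 0 0 0.0854;0.03 -0.054 0 0 0.0854;0.03 -0.05 0 0 0.0854';python3 -c "
from h import *;s=r.get_state();print(s['q'],s['opening'],s['force'])"
```

```text
clock: 26.95
eef_pos: [0.5459, 0.0367, 0.1784]
ee_rot: [[0.036, -0.893, 0.448], [-0.998, -0.054, -0.027], [0.049, -0.446, -0.894]]
force: [0.9, 1.1, -0.1]
opening: 0.996
[-66.00544295   7.13137944  59.04733188 129.15248323  -2.04989705
  21.0085399  -94.08646116] 0.996030348957555 [ 0.90319648  1.10615074 -0.12291901]
```

```bash
python3 -m jog '0.016 -0.025 0 0 0.0854;0.016 -0.025 -0.005 0 0.0854;0.012 -0.019 -0.015 0 0.0854;0.01 0 -0.02 0 0.0854;0 0 0 0 0.0854';python3 -c "
from h import *;s=r.get_state();print(s['q'],s['opening'],s['force']);p=s['eef_pos'];print('s',p[0]*.819+p[2]*.574,'n',-.574*p[0]+.819*p[2])"
```

```text
clock: 27.58
eef_pos: [0.6036, -0.0397, 0.1383]
ee_rot: [[0.025, -0.893, 0.449], [-0.999, -0.043, -0.031], [0.047, -0.447, -0.893]]
force: [0.2, -0.1, 0.5]
opening: 1.004
[-33.1136998   16.29208523  37.54584364 124.39849867 -29.18715325
  17.64313114 -60.99036889] 1.0042058375338412 [ 0.23493397 -0.07387389  0.5482583 ]
s 0.5737079443266281 n -0.2331995963329393
```

```bash
python3 -m jog '0.012 0.002 -0.016 0 0.0854;0.012 0.002 -0.016 0 0.0854;0.012 0.002 -0.016 0 0.0854;0.008 0.001 -0.011 0 0.0854;0 0 0 0 0.0854';python3 -c "
from h import *;s=r.get_state();print(s['q'],s['opening'],s['force']);p=s['eef_pos'];print('s',p[0]*.819+p[2]*.574,'n',-.574*p[0]+.819*p[2])"
```

```text
clock: 28.2
eef_pos: [0.6499, -0.0304, 0.0822]
ee_rot: [[0.027, -0.891, 0.453], [-0.999, -0.045, -0.03], [0.047, -0.451, -0.891]]
force: [0.3, -0.8, 0.2]
opening: 1.001
[-23.88181325  24.72210236  26.89204197 120.92802517 -41.79876357
  12.64994453 -50.52755598] 1.000525529810354 [ 0.27631089 -0.79495388  0.20146681]
s 0.5794418806567614 n -0.3057431044931764
```

Now 11 mm further in, then squeeze.

```bash
python3 -m jog '0.006 0 -0.01 0 0.0854;0 0 0 0 0.02;0 0 0 0 0.0;0 0 0 0 0.0;0 0 0 0 0.0' 25;python3 -c "
from h import *;s=r.get_state();print(s['q'],s['opening'],s['force']);p=s['eef_pos'];print('s',p[0]*.819+p[2]*.574,'n',-.574*p[0]+.819*p[2])"
```

```text
clock: 28.82
eef_pos: [0.6574, -0.03, 0.0781]
ee_rot: [[0.026, -0.888, 0.46], [-0.999, -0.045, -0.029], [0.046, -0.458, -0.888]]
force: [0.2, 0.2, -1.5]
opening: 0.349
[-24.49501244  25.84203851  27.8586226  120.48603293 -47.37452023
  12.52218155 -45.37063876] 0.3493402375317914 [ 0.17380597  0.16971472 -1.5085915 ]
s 0.5832680960751092 n -0.3134203135855607
```

```bash
python3 -m jog '-0.026 0 0.04 0 0.0;-0.026 0 0.04 0 0.0;-0.028 0.01 0.04 0 0.0;-0.01 0.05 0.01 0 0.0;-0.005 0.057 0 0 0.0';python3 -m jog '0 0.057 0 0 0.0;0 0.057 0 0 0.0;-0.01 0.055 0 0 0.0;-0.02 0.03 -0.02 0 0.0;0 0 0 0 0.0';python3 -c "
from h import *;s=r.get_state();print(s['q'],s['force'])
for u,v in [(213,209),(222,209),(215,187),(223,187)]: print(plane('top',u,v,.02))"
```

```text
clock: 29.45
eef_pos: [0.5657, 0.0758, 0.1989]
ee_rot: [[0.018, -0.891, 0.454], [-0.999, -0.035, -0.029], [0.042, -0.453, -0.891]]
force: [1.0, 1.4, -1.3]
opening: 0.35
clock: 30.08
eef_pos: [0.5283, 0.2873, 0.1758]
ee_rot: [[0.029, -0.894, 0.448], [-0.999, -0.045, -0.025], [0.042, -0.447, -0.894]]
force: [-0.5, -0.3, -0.8]
opening: 0.349
[ -95.77518987   25.12860339   68.64965529  120.11340352  -16.16534003
   28.65594378 -108.74736205] [-0.49197386 -0.27771165 -0.79763629]
[0.4351913  0.36655448 0.02      ]
[0.43515006 0.33854637 0.02      ]
[0.50406005 0.3634179  0.02      ]
[0.5039887  0.33830861 0.02      ]
```

```bash
python3 -m jog '-0.017 0 -0.03 0 0.0;-0.017 0 -0.03 0 0.0;-0.017 0 -0.03 0 0.0;0 0 -0.02 0 0.0;0 0 -0.01 0 0.0' 20;python3 -c "
from h import *;s=r.get_state();print(s['q'],s['force'])"
```

```text
clock: 30.7
eef_pos: [0.476, 0.2836, 0.0542]
ee_rot: [[0.026, -0.894, 0.447], [-0.999, -0.041, -0.025], [0.041, -0.446, -0.894]]
force: [0.0, 0.6, -2.1]
opening: 0.344
[ -89.21098955   31.68965336   54.49079808  130.48924497  -31.53362456
   12.1142758  -101.62239071] [ 0.01503341  0.64729701 -2.07041571]
```

```bash
python3 -m jog '0 0 -0.014 0 0.0;0 0 -0.01 0 0.0;0 0 -0.008 0 0.0;0 0 -0.006 0 0.0;0 0 0 0 0.0' 20;python3 -c "
from h import *;s=r.get_state();print(s['q'],s['force'],s['opening'])"
```

```text
clock: 31.32
eef_pos: [0.4857, 0.2832, 0.0271]
ee_rot: [[0.014, -0.891, 0.454], [-0.999, -0.031, -0.03], [0.041, -0.453, -0.891]]
force: [-1.5, 0.9, 0.7]
opening: 0.35
[-88.51433148  37.74088283  55.64170501 130.47976983 -59.64752689
  12.15313716 -75.95188059] [-1.49326926  0.94319233  0.67740873] 0.3498203450485663
```

```bash
python3 -m jog '-0.003 0 -0.008 0 0.0;-0.003 0 -0.007 0 0.0;-0.002 0 -0.004 0 0.0;0 0 0 0 0.0;0 0 0 0 0.0' 20;python3 -c "
from h import *;s=r.get_state();print(s['q'],s['force'],s['opening'],s['moment'])
save('side','pics/s7.png');save('top','pics/t7.png')
A=cv2.resize(cv2.imread('pics/t7.png')[150:250,160:280],(480,400),interpolation=cv2.INTER_CUBIC)
B=cv2.resize(cv2.imread('pics/s7.png')[270:400,230:370],(320,297),interpolation=cv2.INTER_CUBIC)
B=np.vstack([B,np.zeros((103,320,3),np.uint8)]);cv2.imwrite('pics/c7.png',np.hstack([A,B]))"
```

```text
clock: 31.95
eef_pos: [0.4806, 0.288, 0.0171]
ee_rot: [[0.008, -0.894, 0.448], [-0.999, -0.029, -0.039], [0.048, -0.447, -0.893]]
force: [3.1, -1.0, 2.3]
opening: 0.346
[-88.66860287  38.96174097  54.65683637 130.29988814 -59.69809491
  12.06737087 -77.45310571] [ 3.10378525 -1.00572937  2.34800556] 0.34644724375038916 [-0.15954003 -0.04914802  0.01036677]
```

View pics/c7.png

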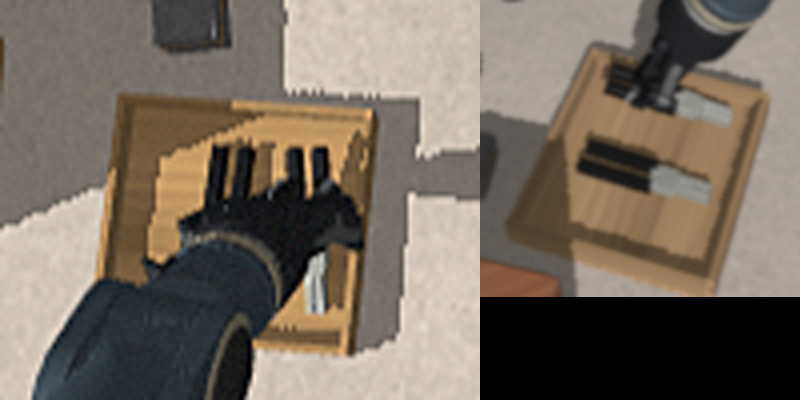

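```bash
python3 -m jog '-0.001 0 -0.005 0 0.0;-0.001 0 -0.004 0 0.0;0 0 0 0 0.0;0 0 0 0 0.037;0 0 0 0 0.045' 20;python3 -c "
from h import *;s=r.get_state();print(s['force'],s['opening'],s['moment'])"
```

```text
clock: 32.67
eef_pos: [0.4767, 0.2901, 0.0098]
ee_rot: [[0.007, -0.899, 0.439], [-0.999, -0.029, -0.044], [0.053, -0.438, -0.898]]
force: [0.5, -0.3, 0.9]
opening: 0.528
[ 0.53830726 -0.32433316  0.8756407 ] 0.5281774120994119 [ 0.02594112  0.47328308 -0.00463414]
```

```bash
python3 -m jog '-0.012 0 0.025 0 0.045;-0.015 0 0.045 0 0.045;0.005 -0.02 0.05 0 0.0854;0.02 -0.055 0.015 0 0.0854;0.02 -0.058 0 0 0.0854';python3 -m jog '0.02 -0.06 0 0 0.0854;0.02 -0.06 0 0 0.0854;0.01 -0.06 0 0 0.0854;0.01 -0.06 0 0 0.0854;0.01 -0.05 0 0 0.0854';python3 -c "
from h import *;s=r.get_state();print(s['q'],s['opening'],s['force']);p=s['eef_pos'];print('s',p[0]*.819+p[2]*.574,'n',-.574*p[0]+.819*p[2])"
```

```text
clock: 33.3
eef_pos: [0.4853, 0.1717, 0.1208]
ee_rot: [[0.024, -0.903, 0.428], [-0.998, -0.047, -0.044], [0.06, -0.426, -0.903]]
force: [0.3, -0.7, 0.1]
opening: 0.995
clock: 33.92
eef_pos: [0.5468, -0.0798, 0.1195]
ee_rot: [[0.028, -0.906, 0.422], [-0.998, -0.049, -0.039], [0.056, -0.42, -0.906]]
force: [1.0, -0.2, -0.3]
opening: 1.0
[-29.10805557  13.59908881  37.75634822 130.33407335 -32.98905451
  15.93451659 -51.64474918] 1.0003731534617835 [ 0.97502982 -0.15914121 -0.26590881]
s 0.5163759714330785 n -0.2159970593213847
```

```bash
python3 -m jog '0.005 -0.03 0.015 0 0.0854;0.015 -0.025 0.01 0 0.0854;0.016 -0.007 0 0 0.0854;0.012 0 -0.005 0 0.0854;0 0 0 0 0.0854';python3 -c "
from h import *;s=r.get_state();print(s['q'],s['opening'],s['force']);p=s['eef_pos'];print('s',p[0]*.819+p[2]*.574,'n',-.574*p[0]+.819*p[2])"
```

```text
clock: 34.55
eef_pos: [0.5933, -0.1459, 0.1374]
ee_rot: [[0.021, -0.909, 0.417], [-0.998, -0.041, -0.038], [0.051, -0.416, -0.908]]
force: [0.2, 0.4, -0.5]
opening: 0.997
[-18.09649634  17.3433307   35.33480188 121.89219369 -36.78247634
  23.00400206 -42.7848403 ] 0.997177212883762 [ 0.18030581  0.36230168 -0.45445723]
s 0.5648188579813956 n -0.2279935729438919
```

```bash
python3 -m jog '0.015 0.001 -0.015 0 0.0854;0.014 0.001 -0.015 0 0.0854;0.014 0.001 -0.015 0 0.0854;0.01 0 -0.011 0 0.0854;0 0 0 0 0.0854';python3 -c "
from h import *;s=r.get_state();print(s['q'],s['opening'],s['force']);p=s['eef_pos'];print('s',p[0]*.819+p[2]*.574,'n',-.574*p[0]+.819*p[2])"
```

```text
clock: 35.17
eef_pos: [0.6449, -0.1335, 0.0752]
ee_rot: [[0.033, -0.912, 0.41], [-0.998, -0.049, -0.029], [0.047, -0.408, -0.912]]
force: [0.5, -0.5, -0.3]
opening: 1.002
[-11.22571258  26.40641985  25.88845975 117.85217707 -46.18234298
  18.9374408  -36.06341719] 1.001582768146083 [ 0.52896943 -0.48277872 -0.30861072]
s 0.5713324183899889 n -0.3085452645061697
```

```bash
python3 -m jog '0.004 -0.009 -0.002 0 0.0854;0.005 0 -0.004 0 0.0854;0 0 0 0 0.02;0 0 0 0 0.0;0 0 0 0 0.0' 25;python3 -m jog '0 0 0 0 0.0;0 0 0 0 0.0;0 0 0 0 0.0;0 0 0 0 0.0;0 0 0 0 0.0' 30;python3 -c "
from h import *;s=r.get_state();print(s['q'],s['opening'],s['force']);p=s['eef_pos'];print('s',p[0]*.819+p[2]*.574,'n',-.574*p[0]+.819*p[2])"
```

```text
clock: 35.8
eef_pos: [0.6538, -0.1438, 0.0707]
ee_rot: [[0.032, -0.911, 0.411], [-0.998, -0.048, -0.03], [0.047, -0.409, -0.911]]
force: [-0.4, 0.7, 2.4]
opening: 0.564
clock: 36.42
eef_pos: [0.6538, -0.1438, 0.0708]
ee_rot: [[0.032, -0.911, 0.411], [-0.998, -0.048, -0.03], [0.048, -0.41, -0.911]]
force: [-0.6, 0.1, -0.1]
opening: 0.558
[ -9.34757945  27.51579275  24.88187301 116.59425223 -46.96077982
  19.08614845 -34.70552465] 0.5581695737552543 [-0.57713115  0.14974449 -0.08254148]
s 0.5761375524975313 n -0.3172722300557807
```

Run:
```python
from ik import *
np.set_printoptions(precision=1,suppress=True)
q0=np.array([-9.3,27.5,24.9,116.6,-47,19,-34.7])
M0=np.array([[.032,-.911,.411],[-.998,-.048,-.03],[.048,-.41,-.911]])
from scipy.spatial.transform import Rotation as R
for turn in(-60,-40,-20,0,20,40,60,90):
    M=R.from_euler('z',turn,degrees=True).as_matrix()@M0
    b=min((ik(np.array([.46,-.37,.02]),M,np.array([q1,30,q3,120,q5,20,q7]),None) for q1,q3 in((30,0),(15,25),(45,-25)) for q5 in(-40,0,60) for q7 in(-40,0,60)),key=lambda a:a[1]/5+a[2]+.01*np.abs(a[0]-q0).max())
    print(turn,b[0],"%.1f %.1f"%b[1:])
```

```text
-60 [ -9.   34.2  46.2 125.7 -54.9  13.1 -67.8] 0.0 1.0
-40 [  7.6  28.1  31.7 126.  -58.7  13.1 -38.1] 4.4 2.2
-20 [  74.8   31.8  -42.2  127.1   71.4   13.2 -134.1] 0.0 1.0
0 [ 43.   26.8   2.5 123.8 -58.6  21.   11.8] 0.0 1.0
20 [ 47.5  29.4   1.  118.5 -48.2  31.4  22.7] 0.0 1.0
40 [ 55.3  32.7  -7.6 112.1 -33.1  39.3  28.3] 0.0 1.0
60 [ 60.5  36.8 -15.7 105.3 -19.1  47.6  33.9] 0.0 1.0
90 [ 66.2  44.2 -30.6  95.9   2.5  60.2  41.5] 0.0 1.0
```

```bash
python3 -m jog '-0.026 0 0.04 0 0.0;-0.026 0 0.04 0 0.0;-0.028 -0.005 0.04 0 0.0;-0.01 -0.03 0.02 0 0.0;0 0 0 0 0.0' 40;python3 -c "
from h import *;s=r.get_state();print(s['q'],s['opening'],s['force'])"
```

```text
clock: 37.05
eef_pos: [0.5598, -0.1767, 0.2116]
ee_rot: [[0.036, -0.913, 0.406], [-0.998, -0.051, -0.025], [0.044, -0.405, -0.913]]
force: [0.6, 1.2, -1.3]
opening: 0.552
[-24.29868982   9.14664813  45.90692783 119.68997146 -24.68315703
  32.90594021 -49.12755468] 0.5521352912841402 [ 0.62352614  1.16759337 -1.26796213]
```

```bash
python3 -m jog '-0.02 -0.036 -0.01 1 0.0;-0.02 -0.036 -0.01 1 0.0;-0.02 -0.036 -0.01 1 0.0;-0.02 -0.036 -0.01 1 0.0;-0.02 -0.036 -0.01 1 0.0';python3 -m jog '0 0 -0.01 0.3 0.0;0 0 -0.02 0 0.0;0 0 -0.02 0 0.0;0 0 0 0 0.0;0 0 0 0 0.0';python3 -c "
from h import *;s=r.get_state();print(s['q'],s['opening'],s['force'])"
```

```text
clock: 37.67
eef_pos: [0.4768, -0.3162, 0.1637]
ee_rot: [[0.708, -0.641, 0.297], [-0.705, -0.662, 0.252], [0.035, -0.388, -0.921]]
force: [-0.1, -0.0, -0.6]
opening: 0.55
clock: 38.3
eef_pos: [0.4739, -0.3196, 0.1065]
ee_rot: [[0.741, -0.612, 0.276], [-0.671, -0.691, 0.269], [0.027, -0.385, -0.923]]
force: [1.5, -0.5, -1.6]
opening: 0.55
[ 17.85226454  27.13055331  32.43912301 112.18480965 -46.55817773
  55.63836976  36.59182865] 0.5501635240356862 [ 1.46775392 -0.46733788 -1.62398036]
```

```bash
python3 -m jog '-0.007 -0.018 -0.01 0 0.0;-0.007 -0.018 -0.01 0 0.0;0 0 -0.02 0 0.0;0 0 -0.01 0 0.0;0 0 0 0 0.0' 25;python3 -c "
from h import *;s=r.get_state();print(s['q'],s['opening'],s['force'])
save('side','pics/s8.png');save('top','pics/t8.png')
A=cv2.resize(cv2.imread('pics/t8.png')[155:255,400:500],(400,400),interpolation=cv2.INTER_CUBIC)
B=cv2.resize(cv2.imread('pics/s8.png')[120:200,310:410],(400,320),interpolation=cv2.INTER_CUBIC)
B=np.vstack([B,np.zeros((80,400,3),np.uint8)]);cv2.imwrite('pics/c8.png',np.hstack([A,B]))"
```

```text
clock: 38.92
eef_pos: [0.4629, -0.354, 0.0569]
ee_rot: [[0.744, -0.607, 0.279], [-0.667, -0.694, 0.27], [0.03, -0.387, -0.922]]
force: [0.2, 0.8, -1.3]
opening: 0.555
[ 23.37327175  32.79060219  30.40671716 111.42644719 -50.50723869
  54.12179388  44.35862973] 0.5549508630188769 [ 0.22104161  0.77074912 -1.25653961]
```

View pics/c8.png

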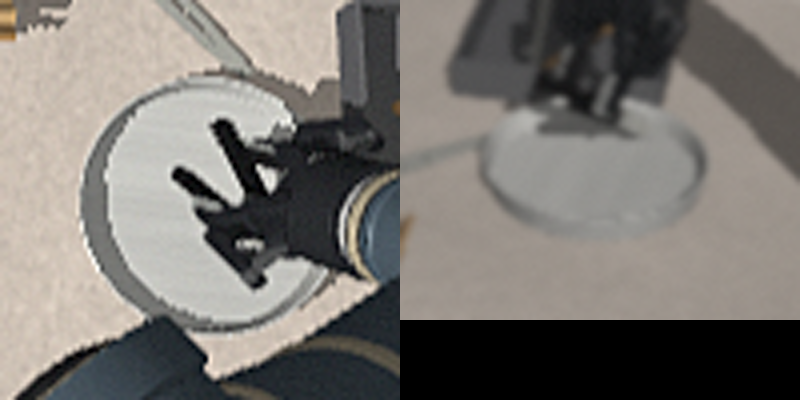

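Run:
```python
from h import *
for z in(.085,.1):print(plane('top',448.5,193,z))
# pan circle
g=cv2.imread('pics/top0.png')
for u,v in [(421,205),(486,205),(453,174),(453,237)]: print(plane('top',u,v,.026)[:2])
s=r.get_state();print(s['eef_pos'])
```

```text
[ 0.47397175 -0.33949928  0.085     ]
[ 0.47180091 -0.33512794  0.1       ]
[ 0.44584586 -0.27198798]
[ 0.44550915 -0.46778679]
[ 0.54144557 -0.37310446]
[ 0.34920325 -0.36401304]
[ 0.46327278 -0.35442612  0.05776257]
```

```bash
python3 -m jog '0.01 0.012 0 0 0.0;0 0 -0.01 0 0.0;0 0 -0.01 0 0.0;0 0 -0.008 0 0.0;0 0 0 0 0.0' 22;python3 -m jog '0 0 -0.008 0 0.0;0 0 -0.006 0 0.0;0 0 -0.004 0 0.0;0 0 0 0 0.0;0 0 0 0 0.0' 22;python3 -c "
from h import *;s=r.get_state();print(s['q'],s['opening'],s['force'])"
```

```text
clock: 39.65
eef_pos: [0.4758, -0.3406, 0.0292]
ee_rot: [[0.746, -0.604, 0.282], [-0.666, -0.696, 0.269], [0.034, -0.389, -0.921]]
force: [0.5, 1.0, 0.0]
opening: 0.55
clock: 40.28
eef_pos: [0.4769, -0.3405, 0.0109]
ee_rot: [[0.746, -0.603, 0.285], [-0.666, -0.696, 0.27], [0.035, -0.391, -0.92]]
force: [1.3, 0.9, 1.6]
opening: 0.551
[ 24.35067098  36.37995933  26.68063497 112.65515165 -54.99182207
  49.55137431  47.81992066] 0.5506508739111446 [1.25481184 0.87027347 1.61391674]
```

```bash
python3 -m jog '0 0 -0.003 0 0.0;0 0 -0.003 0 0.0;0 0 0 0 0.0;0 0 0 0 0.0;0 0 0 0 0.0' 22;python3 -c "
from h import *;s=r.get_state();print(s['q'],s['opening'],s['force'])"
```

```text
clock: 40.9
eef_pos: [0.4768, -0.3408, 0.0046]
ee_rot: [[0.745, -0.603, 0.285], [-0.666, -0.696, 0.27], [0.036, -0.391, -0.92]]
force: [1.7, 0.6, 1.4]
opening: 0.55
[ 24.8156476   36.87443888  26.0702839  112.74515565 -55.40823268
  48.95167195  48.35302329] 0.5495025406711239 [1.68690398 0.5899769  1.35677042]
```

```bash
python3 -m jog '0 0 -0.003 0 0.0;0 0 0 0 0.0;0 0 0 0 0.0;0 0 0 0 0.049;0 0 0 0 0.058' 20;python3 -c "
from h import *;s=r.get_state();print(s['opening'],s['force'])"
```

```text
clock: 41.52
eef_pos: [0.476, -0.3415, 0.0011]
ee_rot: [[0.745, -0.604, 0.284], [-0.666, -0.696, 0.268], [0.035, -0.389, -0.921]]
force: [0.0, 0.6, -0.0]
opening: 0.679
0.6787157109795514 [ 0.02935463  0.56668703 -0.00072178]
```

Released; retreat along the tool axis and look at everything.

```bash
python3 -m jog '-0.006 -0.006 0.02 0 0.058;-0.015 -0.015 0.045 0 0.058;-0.01 -0.01 0.05 0 0.058;0 0.05 0.04 0 0.058;0 0.06 0.03 0 0.058';python3 -m jog '-0.02 0.058 0.02 0 0.058;-0.02 0.058 0.02 0 0.058;-0.02 0.055 0.02 0 0.058;0 0.03 0.02 0 0.058;0 0 0 0 0.058';python3 -c "
from h import *
save('side','pics/s9.png');save('top','pics/t9.png')
t=cv2.imread('pics/t9.png');R=lambda a,w,h:cv2.resize(a,(w,h),interpolation=cv2.INTER_CUBIC)
s=cv2.imread('pics/s9.png')
top=np.hstack([R(t[150:250,165:265],300,300),R(t[155:255,400:500],300,300),R(s[135:190,320:400],200,137) if 0 else np.vstack([R(s[135:190,320:400],200,137),R(s[280:400,235:370],200,163)])])
cv2.imwrite('pics/c9.png',np.vstack([top,R(t[75:245,160:500],600,300) if 0 else np.hstack([R(t[75:245,160:500],600,300),np.zeros((300,200,3),np.uint8)])]))"
```

```text
clock: 42.15
eef_pos: [0.44, -0.2715, 0.1925]
ee_rot: [[0.736, -0.614, 0.286], [-0.676, -0.689, 0.26], [0.037, -0.385, -0.922]]
force: [1.3, 1.2, 0.9]
opening: 0.676
clock: 42.78
eef_pos: [0.3777, -0.0717, 0.2807]
ee_rot: [[0.734, -0.609, 0.301], [-0.677, -0.689, 0.259], [0.049, -0.394, -0.918]]
force: [-0.0, -0.8, -0.9]
opening: 0.68
```

View pics/c9.png

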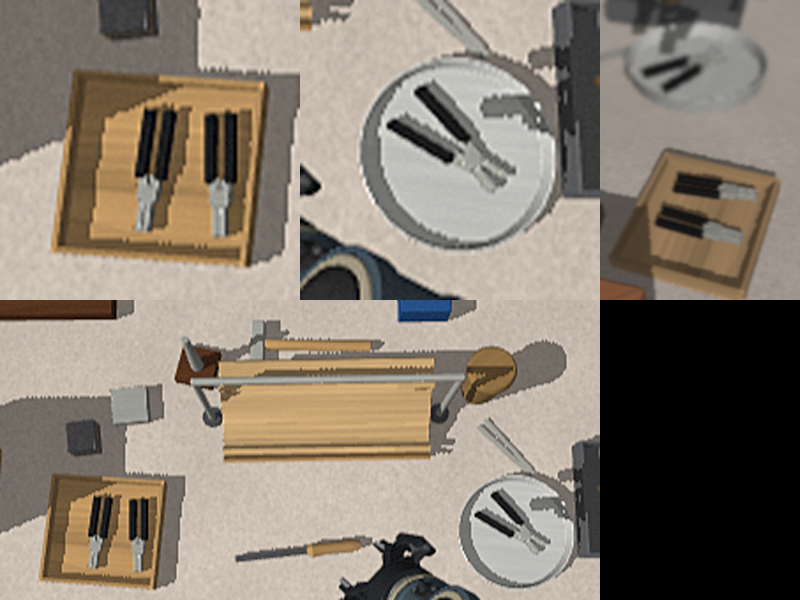

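Run:
```python
from h import *
im=cv2.imread('pics/t9.png').astype(int).max(2)
s=im[150:250,165:265]
for v in range(185,214,2): print(v,' '.join('%3d'%x for x in im[v,206:248]))
# dark-handle line fits, weights by darkness
for name,segs in (("L",((207,218),(218,226))),("M",((231,238),(239,246)))):
    L=[]
    for v in range(188,208):
        row=[]
        for a,b in segs:
            w=np.clip(75-im[v,a:b],0,None).astype(float); row.append((w*np.arange(a,b)).sum()/w.sum() if w.sum()>60 else np.nan)
        L.append([v]+row)
    L=np.array(L);L=L[~np.isnan(L).any(1)]
    P=[[plane('top',r_[k],r_[0],.02) for r_ in L] for k in(1,2)]
    ang=[np.polyfit([p[0] for p in q],[p[1] for p in q],1)[0] for q in P];print(name,len(L),"slopes",np.round(ang,3),"spread rad",round(ang[0]-ang[1],3),"spacing mm",np.round([1000*(P[0][i][1]-P[1][i][1]) for i in(0,len(L)//2,-1)],1))
```

```text
185 107 105 101  94 167 163 206 145 175 175 153 151 154 100 103 162  94 207 202 151 148 150 143 193 188 187 190 186 189 189 191 189 192 192 197 197 194 193 195 195 194 199
187 166 164 199 198 196 201 187  17  26  23   1  73 124  69  31  30  13  74 112 111 113 103 167 202 194 197 200 175 158 145 143 163 158 155  69  72 148 140 162 103 101 101
189 188 194 191 193 199 203 140  23  28  29   9 117 129  38  31  33  14  27 123 113 105  98 203 192 191 194 207  54  27  28  13  40 125 101  27  31  27   0 129 119 112 113
191 200 199 202 198 202 220  61  26  31  13  22 134 118  29  33  34   3  86 119 111 109  96 201 190 188 189 211  61  25  29  10  27 124 101  25  31  37   4 125 109 109 104
193 188 186 187 192 195 216  32  30  39   0  46 132  88  24  36  25   5 118 123 117 115 105 215 207 205 211 231  66  23  31  16  30 138 104  23  31  29   0 129 119 112 108
195 193 190 190 192 203 164  26  33  23   3  95 128  45  24  37  12  27 118 113 109 102  88 194 185 185 188 208  62  21  32   1  31 132 105  27  33  26   2 128 121 114 116
197 199 200 193 199 212  87  24  34  23   2 135 133  26  28  34   0 
[... 924 characters left out ...]
121  97  29  27  26   7 123 112 110  96
209 173 172 175 184 141 140 134 166  59 185 107  38  29  12  21 111  97  92 190 179 177 175 174 173 176 180 198  51  26  25  23 125 117  77  21  23  26   0 117 108 101 114
211 170 170 170 170 142 168 162 180 106 142 173 193  63 108 106  99  97 149 185 176 178 178 182 176 179 183 186 160 113 140 161 147 125 185 138  94  62  85 109  99  92 195
213 160 158 159 163 170 162 157 157 157 159 167 103  67  95  95  91  80 168 160 158 161 160 165 163 168 169 169 168 186 172 164 143 140 158 169 106  82 106 103 102  93 193
L 20 slopes [-0.048 -0.075] spread rad 0.027 spacing mm [21.1 19.3 20. ]
M 20 slopes [0.018 0.035] spread rad -0.017 spacing mm [19.4 20.1 20.4]
```

```bash
python3 -c "
from h import *;s=r.get_state();print(s['clock'],s['force']);print(r.finish_job())"
```

```text
42.875 [-0.92989311 -0.16088709  0.00343326]
the job is handed in; nothing more can be done
None
```

I squeezed all three pliers, sorted them into the two trays, and handed the job in at 42.9 s, within the 61 s limit.

- **Free:** the left and middle pairs closed to about 30 mm over the handles. Both lie shut in the wooden stock tray.
- **Seized:** the right pair stayed at about 47 mm when squeezed with 25 to 30 N, then carried at up to 40 N. It lies open in the round repair pan.

**Last checks**
- The final picture shows all three pairs looking flat on the tray floors, the rest empty, and the file, tweezers, mallet, cup and other things where they were by eye. I did not measure the bystanders. The robot was clear and touching nothing.
- The handles of the two free pairs measured about 20 mm apart. They are parallel to within 0.03 rad, which is about the measuring noise.

**What went less well**
- **First squeeze:** on the left pair the fingers came in too high and closed above the handles. I repeated it deeper and it worked.
- **Left pair set down:** it slipped out of the pads in the last few millimetres, with its jaws probably already on the floor. It fell a short way instead of being released.
- **Tilted set-down:** I could not level the tool, so I pressed each pair flat with the tool at about 23 to 28 degrees. The other two pairs' handles may have dropped a few millimetres when I let go.
- **Force spike:** one force reading of about 35 N came during free motion at a joint limit. It was gone by the next reading.

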